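# Hang up the washed training cups on the drying carousel

## Robot

A 7-joint arm with a two-finger parallel gripper is mounted at the origin on a cart in front of the work surface, level with it; the furniture and walls round the work are solid. World frame = base frame: x ahead of the robot, y to its left, z up, the work surface at z = 0. Lengths are in mm, angles in rad, forces in N, time in s.
With the tool pointing down it reaches from about 375 to 925 mm from the base axis. Payload 3.1 kg.
Tool frame: the origin (TCP) lies midway between the tips of the shut fingers; the grasp point (between the pads) lies ctrl.hold_point_z behind it (ctrl.hold_point_z is the distance from the TCP to the grasp point, in mm); z points along the fingers, y is the line along which they close (so a half turn about z gives the same grasp; the last joint's range is limited). The gripper opens to 85 mm and grips with 20 to 120 N. Pads are 22 mm wide; open, the fingers measure 114 mm over their backs; the gripper's body (76 mm by 85 mm) begins 54 mm behind the grasp point. The pads swing forward as they close: fully open they stand 13 mm farther back than shut.
Start: joints at [1.212, 0.383, 0.044, 1.598, -0.018, 1.161, -0.05], TCP at [167.624, -628.017, 231.269] pointing down, gripper open.
Joint ranges: [-2.61, 2.61], [-0.41, 2.15], [-1.48, 1.57], [0, 2.5], [-1.57, 4.71], [0.05, 1.97], [-2.85, 2.85]. Speed limits (rad/s): [2.79, 2.79, 3.14, 3.14, 3.14, 3.14, 3.14].

## Interface

Orientations are given as a unit quaternion [x, y, z, w].
In Python, from station import ctrl gives the robot as it stands.
- The arm moves only by the tool arm_command, never from a script. Its argument "series" is a list of rows, each a list of 7 numbers: the closure, from -1 (fully open) to 1 (shut), then the shift along the tool's x, y, z each as a share of 5 cm, from -1 to 1, then the turn, a rotation vector about the tool's x, y, z each as a share of 4 degrees, from -1 to 1. A call has 1 to 5 rows; each row shifts and turns the commanded pose from where the row before left it, along the tool's axes as they then stand; what a row does not reach is not made up. A row lasts 1/10 s, in which the tool goes at most 50 mm and 8.59 degrees, less where a joint would pass 70% of its speed; a pose out of reach is approached as far as the arm can. A call with a number of a shift or a turn outside -1 to 1 is refused whole. A call with a gripper value outside its range is refused whole. The fingers move at their own pace and stop on an object; "newtons" is the grip in N (left out, the last holds). Time passes only in rows, so rows that do not move let the fingers close. It gives the time, the measured TCP pose, the force, the opening and the grip force at its end, in the units of the state.
- ctrl.observe(): the state, without advancing time (a new reading comes with each control period).
- ctrl.capture(name): name is "scene" or "top"; returns a dict with "color" (384x512x3 uint8, red, green, blue), "depth" (384x512 float32, mm along the optical axis (not along the pixel's ray), 0 where there is no reading), "vertical_fov" (degrees; the focal length in pixels is half the picture's height over the tangent of half this angle, whatever the lens; pixels are square), "cx", "cy" (the principal point, pixels), "view" (4x4, takes a point from world to camera coordinates). Camera axes: x right, y up, looking along -z (the intrinsics and any distortion apply to the point x, -y, -z); pixel columns grow to the right and rows downward; lengths in mm; the calibration is good to about 2 mm. A picture is of the moment at which its call begins.
- ctrl.hand_in(): hands the job in; it is judged then, once.
The state is a dict: "time_s": time; "joint_pos": joint angles; "qd": joint speeds; "joint_efforts": joint torques, N m; "eef_pos": TCP position; "ee_rot": TCP orientation; "contact_force": force on the tool from outside, world axes, zero at the start; "moment": the same for the moment, N m; "finger_gap": opening from 0.0 (shut) to 1.0 (fully open); "finger_force": force on a finger pad.
Only numpy, scipy, OpenCV 4.12 (cv2) and the standard library are available. Lean on these libraries where they do the work, as an engineer would, in place of code of your own. Each camera call takes 0.05 s, during which the arm holds its last target. There are 200 camera calls.

## Task

Put the washed training cups and their screw collars on the drying carousel. Hang up one cup after another by its handle, each on a hook of its own, turning the carousel first to bring an empty hook round to the front, towards you. Slip every collar over the upright post in the middle so that it lies flat down on the hub (the others stacked on the first). Do not knock over or push away the other things on the worktop.

Things in the scene. Friction and masses are not known exactly. Their poses are not given: they have to be found in the camera images.
- stand: round wooden foot of the drying carousel, 180 mm across, fixed to the worktop; origin at the centre of its underside, on the carousel's turning axis; its -x axis is the front, towards the robot
- carousel (a joint): turning angle of the carousel (post, hub and five hooks turn together on the foot), rad, growing anticlockwise seen from above; turns freely through several turns, needs about 0.12 N m against friction and stays where it is left. Turn it by gripping the post's top and twisting, or by pushing a hook sideways. The hooks, 72 degrees apart, are numbered anticlockwise
- post_seat (a point): top face of the carousel's hub (60 mm across), on the axis, where collars come to rest; 140 mm above the worktop. The upright round wooden post, 38 mm in diameter, rises 90 mm from here; it is plain for 76 mm and tapers above that to its rounded top, 230 mm above the worktop
- hook_3 (a point): steel wire hook 3, 8 mm thick, empty at the start: point on its centre line where a handle should hang, 105 mm out from the axis, 131 mm above the worktop; x outward along the hook, z up. In these axes the wire runs from (-75, -8) mm (x, z) at the hub through (-5, -1) and (17, 4) to an upturned ball end at (25, 12), top at 17 mm. Hooks 1, 2 carry dry cups, hanging below
- hook_4 (a point): steel wire hook 4, 8 mm thick, empty at the start: point on its centre line where a handle should hang, 105 mm out from the axis, 131 mm above the worktop; x outward along the hook, z up. In these axes the wire runs from (-75, -8) mm (x, z) at the hub through (-5, -1) and (17, 4) to an upturned ball end at (25, 12), top at 17 mm. Hooks 1, 2 carry dry cups, hanging below
- hook_5 (a point): steel wire hook 5, 8 mm thick, empty at the start: point on its centre line where a handle should hang, 105 mm out from the axis, 131 mm above the worktop; x outward along the hook, z up. In these axes the wire runs from (-75, -8) mm (x, z) at the hub through (-5, -1) and (17, 4) to an upturned ball end at (25, 12), top at 17 mm. Hooks 1, 2 carry dry cups, hanging below
- cup_a_mid (a point): washed white training cup (may be absent), upright on the 4 mm mat: round body 60 mm across, 52 mm high, a shoulder, then a threaded neck 42 mm across from 60 to 84 mm above the underside, best gripped there from above; 0.06 to 0.1 kg. Point on its axis 42 mm above the underside; z up the cup's axis, x towards its handle
- cup_a_loop (a point): centre of the opening of cup a's D-shaped handle, 41 mm from the cup's axis and 32 mm above its underside; the opening is 37 mm high (14 to 51 mm above the underside), 21 mm wide and is passed through along the cup's y axis; the handle bar is 7 mm thick. Let go on a hook, the cup swings down by 50 to 80 degrees and hangs tilted below the hook
- cup_a: cup a itself; origin at the centre of its underside, axes as its mid point
- cup_b_mid (a point): washed white training cup (may be absent), upright on the 4 mm mat: round body 60 mm across, 52 mm high, a shoulder, then a threaded neck 42 mm across from 60 to 84 mm above the underside, best gripped there from above; 0.06 to 0.1 kg. Point on its axis 42 mm above the underside; z up the cup's axis, x towards its handle
- cup_b_loop (a point): centre of the opening of cup b's D-shaped handle, 41 mm from the cup's axis and 32 mm above its underside; the opening is 37 mm high (14 to 51 mm above the underside), 21 mm wide and is passed through along the cup's y axis; the handle bar is 7 mm thick. Let go on a hook, the cup swings down by 50 to 80 degrees and hangs tilted below the hook
- cup_b: cup b itself; origin at the centre of its underside, axes as its mid point
- cup_c_mid (a point): washed white training cup (may be absent), upright on the 4 mm mat: round body 60 mm across, 52 mm high, a shoulder, then a threaded neck 42 mm across from 60 to 84 mm above the underside, best gripped there from above; 0.06 to 0.1 kg. Point on its axis 42 mm above the underside; z up the cup's axis, x towards its handle
- cup_c_loop (a point): centre of the opening of cup c's D-shaped handle, 41 mm from the cup's axis and 32 mm above its underside; the opening is 37 mm high (14 to 51 mm above the underside), 21 mm wide and is passed through along the cup's y axis; the handle bar is 7 mm thick. Let go on a hook, the cup swings down by 50 to 80 degrees and hangs tilted below the hook
- cup_c: cup c itself; origin at the centre of its underside, axes as its mid point
- collar_a_mid (a point): white plastic screw collar (ring) of a training cup (may be absent), lying flat: outer diameter 55 mm, bore 43 mm, 22 mm high; point at its centre, 11 mm above its underside; z along its axis
- collar_b_mid (a point): white plastic screw collar (ring) of a training cup (may be absent), lying flat: outer diameter 55 mm, bore 43 mm, 22 mm high; point at its centre, 11 mm above its underside; z along its axis
- collar_c_mid (a point): white plastic screw collar (ring) of a training cup (may be absent), lying flat: outer diameter 55 mm, bore 43 mm, 22 mm high; point at its centre, 11 mm above its underside; z along its axis
- mug: striped mug, 86x120x90 mm; a bystander; origin at the bottom
- honey: honey jar, 64 mm across, 87 mm high; a bystander; origin at the bottom
- salt_shaker: salt shaker, 44 mm across, 90 mm high; a bystander; origin at the bottom
- pepper_mill: wooden pepper mill, 58 mm across, 170 mm high; a bystander; origin at the bottom
Not all that is in view belongs to the job. Leave any purple or yellow look-alike of the part that bears collar_c_mid alone.

How it is judged (in metres and radians):
On the way, in this order (a step that is already met when the one before it is completed fails the run):
1. an empty hook has been turned to the front (within about 33 degrees of straight towards the robot, -x) (((x of hook_3 in the frame of stand below -0.088 m and distance between each of cup_a_loop, cup_b_loop, cup_c_loop and hook_3 above 0.07 m) or (x of hook_4 in the frame of stand below -0.088 m and distance between each of cup_a_loop, cup_b_loop, cup_c_loop and hook_4 above 0.07 m) or (x of hook_5 in the frame of stand below -0.088 m and distance between each of cup_a_loop, cup_b_loop, cup_c_loop and hook_5 above 0.07 m))), for 0.2 s.
2. a cup hangs on the hook at the front (((x of hook_3 in the frame of stand below -0.088 m and ((distance between cup_a_loop and hook_3 below 0.07 m and z of cup_a_mid in the frame of hook_3 below -0.015 m) or (distance between cup_b_loop and hook_3 below 0.07 m and z of cup_b_mid in the frame of hook_3 below -0.015 m) or (distance between cup_c_loop and hook_3 below 0.07 m and z of cup_c_mid in the frame of hook_3 below -0.015 m))) or (x of hook_4 in the frame of stand below -0.088 m and ((distance between cup_a_loop and hook_4 below 0.07 m and z of cup_a_mid in the frame of hook_4 below -0.015 m) or (distance between cup_b_loop and hook_4 below 0.07 m and z of cup_b_mid in the frame of hook_4 below -0.015 m) or (distance between cup_c_loop and hook_4 below 0.07 m and z of cup_c_mid in the frame of hook_4 below -0.015 m))) or (x of hook_5 in the frame of stand below -0.088 m and ((distance between cup_a_loop and hook_5 below 0.07 m and z of cup_a_mid in the frame of hook_5 below -0.015 m) or (distance between cup_b_loop and hook_5 below 0.07 m and z of cup_b_mid in the frame of hook_5 below -0.015 m) or (distance between cup_c_loop and hook_5 below 0.07 m and z of cup_c_mid in the frame of hook_5 below -0.015 m))))), for 0.2 s.
3. another empty hook has been turned to the front (((x of hook_3 in the frame of stand below -0.088 m and distance between each of cup_a_loop, cup_b_loop, cup_c_loop and hook_3 above 0.07 m) or (x of hook_4 in the frame of stand below -0.088 m and distance between each of cup_a_loop, cup_b_loop, cup_c_loop and hook_4 above 0.07 m) or (x of hook_5 in the frame of stand below -0.088 m and distance between each of cup_a_loop, cup_b_loop, cup_c_loop and hook_5 above 0.07 m))), for 0.2 s.
4. a second cup hangs on the hook at the front (((x of hook_3 in the frame of stand below -0.088 m and ((distance between cup_a_loop and hook_3 below 0.07 m and z of cup_a_mid in the frame of hook_3 below -0.015 m) or (distance between cup_b_loop and hook_3 below 0.07 m and z of cup_b_mid in the frame of hook_3 below -0.015 m) or (distance between cup_c_loop and hook_3 below 0.07 m and z of cup_c_mid in the frame of hook_3 below -0.015 m)) and (((distance between cup_a_loop and hook_4 below 0.07 m and z of cup_a_mid in the frame of hook_4 below -0.015 m) or (distance between cup_b_loop and hook_4 below 0.07 m and z of cup_b_mid in the frame of hook_4 below -0.015 m) or (distance between cup_c_loop and hook_4 below 0.07 m and z of cup_c_mid in the frame of hook_4 below -0.015 m)) or ((distance between cup_a_loop and hook_5 below 0.07 m and z of cup_a_mid in the frame of hook_5 below -0.015 m) or (distance between cup_b_loop and hook_5 below 0.07 m and z of cup_b_mid in the frame of hook_5 below -0.015 m) or (distance between cup_c_loop and hook_5 below 0.07 m and z of cup_c_mid in the frame of hook_5 below -0.015 m)))) or (x of hook_4 in the frame of stand below -0.088 m and ((distance between cup_a_loop and hook_4 below 0.07 m and z of cup_a_mid in the frame of hook_4 below -0.015 m) or (distance between cup_b_loop and hook_4 below 0.07 m and z of cup_b_mid in the frame of hook_4 below -0.015 m) or (distance between cup_c_loop and hook_4 below 0.07 m and z of cup_c_mid in the frame of hook_4 below -0.015 m)) and (((distance between cup_a_loop and hook_3 below 0.07 m and z of cup_a_mid in the frame of hook_3 below -0.015 m) or (distance between cup_b_loop and hook_3 below 0.07 m and z of cup_b_mid in the frame of hook_3 below -0.015 m) or (distance between cup_c_loop and hook_3 below 0.07 m and z of cup_c_mid in the frame of hook_3 below -0.015 m)) or ((distance between cup_a_loop and hook_5 below 0.07 m and z of cup_a_mid in the frame of hook_5 below -0.015 m) or (distance between cup_b_loop and hook_5 below 0.07 m and z of cup_b_mid in the frame of hook_5 below -0.015 m) or (distance between cup_c_loop and hook_5 below 0.07 m and z of cup_c_mid in the frame of hook_5 below -0.015 m)))) or (x of hook_5 in the frame of stand below -0.088 m and ((distance between cup_a_loop and hook_5 below 0.07 m and z of cup_a_mid in the frame of hook_5 below -0.015 m) or (distance between cup_b_loop and hook_5 below 0.07 m and z of cup_b_mid in the frame of hook_5 below -0.015 m) or (distance between cup_c_loop and hook_5 below 0.07 m and z of cup_c_mid in the frame of hook_5 below -0.015 m)) and (((distance between cup_a_loop and hook_3 below 0.07 m and z of cup_a_mid in the frame of hook_3 below -0.015 m) or (distance between cup_b_loop and hook_3 below 0.07 m and z of cup_b_mid in the frame of hook_3 below -0.015 m) or (distance between cup_c_loop and hook_3 below 0.07 m and z of cup_c_mid in the frame of hook_3 below -0.015 m)) or ((distance between cup_a_loop and hook_4 below 0.07 m and z of cup_a_mid in the frame of hook_4 below -0.015 m) or (distance between cup_b_loop and hook_4 below 0.07 m and z of cup_b_mid in the frame of hook_4 below -0.015 m) or (distance between cup_c_loop and hook_4 below 0.07 m and z of cup_c_mid in the frame of hook_4 below -0.015 m)))))), for 0.2 s.
At the end, for the whole second after the job is handed in: every cup hangs by its handle (slight swaying allowed) on an empty hook of its own (opening within 30 mm of the wire, between hub and hook end, cup below); every collar is on the post, within 7 mm of its axis, level to 0.15 rad, down on the hub or on the other collars; the carousel is still (((x of cup_a_loop in the frame of hook_3 between -0.065 and 0.03 m and y of cup_a_loop in the frame of hook_3 between -0.03 and 0.03 m and z of cup_a_loop in the frame of hook_3 between -0.036 and 0.014 m and z of cup_a_mid in the frame of hook_3 below -0.015 m) or (x of cup_a_loop in the frame of hook_4 between -0.065 and 0.03 m and y of cup_a_loop in the frame of hook_4 between -0.03 and 0.03 m and z of cup_a_loop in the frame of hook_4 between -0.036 and 0.014 m and z of cup_a_mid in the frame of hook_4 below -0.015 m) or (x of cup_a_loop in the frame of hook_5 between -0.065 and 0.03 m and y of cup_a_loop in the frame of hook_5 between -0.03 and 0.03 m and z of cup_a_loop in the frame of hook_5 between -0.036 and 0.014 m and z of cup_a_mid in the frame of hook_5 below -0.015 m)) and ((x of cup_b_loop in the frame of hook_3 between -0.065 and 0.03 m and y of cup_b_loop in the frame of hook_3 between -0.03 and 0.03 m and z of cup_b_loop in the frame of hook_3 between -0.036 and 0.014 m and z of cup_b_mid in the frame of hook_3 below -0.015 m) or (x of cup_b_loop in the frame of hook_4 between -0.065 and 0.03 m and y of cup_b_loop in the frame of hook_4 between -0.03 and 0.03 m and z of cup_b_loop in the frame of hook_4 between -0.036 and 0.014 m and z of cup_b_mid in the frame of hook_4 below -0.015 m) or (x of cup_b_loop in the frame of hook_5 between -0.065 and 0.03 m and y of cup_b_loop in the frame of hook_5 between -0.03 and 0.03 m and z of cup_b_loop in the frame of hook_5 between -0.036 and 0.014 m and z of cup_b_mid in the frame of hook_5 below -0.015 m)) and ((x of cup_c_loop in the frame of hook_3 between -0.065 and 0.03 m and y of cup_c_loop in the frame of hook_3 between -0.03 and 0.03 m and z of cup_c_loop in the frame of hook_3 between -0.036 and 0.014 m and z of cup_c_mid in the frame of hook_3 below -0.015 m) or (x of cup_c_loop in the frame of hook_4 between -0.065 and 0.03 m and y of cup_c_loop in the frame of hook_4 between -0.03 and 0.03 m and z of cup_c_loop in the frame of hook_4 between -0.036 and 0.014 m and z of cup_c_mid in the frame of hook_4 below -0.015 m) or (x of cup_c_loop in the frame of hook_5 between -0.065 and 0.03 m and y of cup_c_loop in the frame of hook_5 between -0.03 and 0.03 m and z of cup_c_loop in the frame of hook_5 between -0.036 and 0.014 m and z of cup_c_mid in the frame of hook_5 below -0.015 m)) and distance between cup_a_loop and cup_b_loop above 0.06 m and distance between each of cup_a_loop, cup_b_loop and cup_c_loop above 0.06 m and linear speed of each of cup_a, cup_b, cup_c below 0.2 m/s and horizontal distance between each of collar_a_mid, collar_b_mid, collar_c_mid and post_seat below 0.007 m and z of collar_a_mid in the frame of post_seat between 0 and 0.059 m and angle between each of collar_a_mid, collar_b_mid, collar_c_mid's own z axis and vertical below 0.15 rad and z of collar_b_mid in the frame of post_seat between 0 and 0.059 m and z of collar_c_mid in the frame of post_seat between 0 and 0.059 m and velocity of joint carousel between -0.1 and 0.1 rad/s); the robot touches nothing.
It fails at once if a bystander (mug, honey jar, salt shaker, pepper mill) is pushed more than 50 mm or knocked over (distance of any of mug, honey, salt_shaker, pepper_mill from where it was at the start of the episode above 0.05 m or angle between any of mug, honey, salt_shaker, pepper_mill's own z axis and vertical above 0.6 rad).
Of cup_a, cup_b, cup_c only 2 to 3 are there at a start; the rules pass over those that are not, and their reading is None.
Of collar_a, collar_b, collar_c only 2 to 3 are there at a start; the rules pass over those that are not, and their reading is None.
At some moment in a run one of cup_a, cup_b, cup_c, collar_a, collar_b, collar_c may be knocked a few centimetres aside while the robot is not near it.
It also fails if it takes over 210 s, if anything falls off the work surface, if the arm or the gripper's body presses on something with over 40 N, if the wrist force passes 120 N, or if a joint passes its speed limit or range.

## Working session

There is one attempt and no reset: what is moved stays moved. The work goes in short steps, Python scripts to look and compute and a tool call to move; the robot and the scene stay as the last step left them, time stands still between calls to the robot, and variables do not carry over. Pictures are saved under pics/ and viewed, at most 14 in all, crops included, and the job is handed in when it is done.

Besides the shell and the picture viewer there is one more tool, called by a JSON object that holds its "op" and its "data", one argument or row to a line. arm_command: Moves the arm, as the interface text tells. Its arguments: {"type":"object","properties":{"series":{"type":"array"},"newtons":{"type":"number"}},"required":["series"]}

```bash
ls; mkdir -p pics
python3 - <<'E'
from station import ctrl
import cv2,numpy as np
o=ctrl.observe(); print({k:np.round(v,3).tolist() for k,v in o.items()}, ctrl.hold_point_z)
for n in("scene","top"):
    c=ctrl.capture(n); print(n,c["vertical_fov"],c["cx"],c["cy"],np.round(c["view"],3).tolist(),[k for k in c])
    cv2.imwrite(f"pics/{n}0.png",c["color"][:,:,::-1]); np.savez(f"{n}0.npz",**{k:v for k,v in c.items()})
E
```

```text
pics
{'time_s': 0.0, 'joint_pos': [1.212, 0.384, 0.044, 1.6, -0.018, 1.161, -0.05], 'qd': [-0.0, 0.0, 0.001, -0.001, -0.0, 0.001, 0.001], 'joint_efforts': [0.0, -43.346, 1.024, -24.951, 0.011, 0.011, 0.0], 'eef_pos': [167.338, -627.104, 229.886], 'ee_rot': [0.992, 0.13, -0.0, -0.001], 'contact_force': [0.071, -0.346, 0.363], 'moment': [-0.006, -0.021, 0.018], 'finger_force': 0.0, 'finger_gap': 1.005} 18.700000000000003
scene 44.2476218451482 256.2057605432833 196.61259457810766 [[0.429, 0.903, 0.003, -254.078], [-0.727, 0.343, 0.594, 330.377], [0.536, -0.258, 0.804, -1810.086], [0.0, 0.0, 0.0, 1.0]] ['color', 'depth', 'vertical_fov', 'cx', 'cy', 'view']
top 46.430435498558346 253.97885069285596 192.4961345773516 [[-0.043, -0.999, -0.002, 33.214], [0.826, -0.037, 0.563, -526.713], [-0.562, 0.023, 0.827, -1437.118], [0.0, 0.0, 0.0, 1.0]] ['color', 'depth', 'vertical_fov', 'cx', 'cy', 'view']
```

View pictures.

View pics/scene0.png

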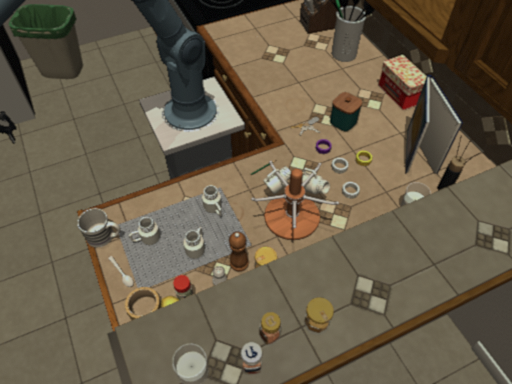

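View pics/top0.png

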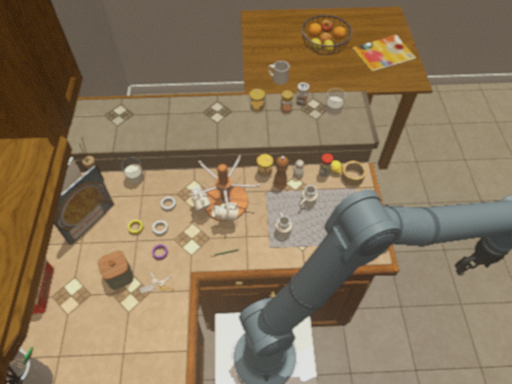

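```bash
cat > h.py <<'E'
import numpy as np, cv2
from scipy.spatial.transform import Rotation as R
class Cam:
    def __init__(s,c):
        s.c=c; s.f=192/np.tan(np.radians(float(c["vertical_fov"]))/2); s.V=np.array(c["view"]); s.Ri=s.V[:3,:3].T; s.o=-s.Ri@s.V[:3,3]
        s.cx=float(c["cx"]); s.cy=float(c["cy"]); s.col=c["color"]; s.dep=c["depth"]
    def ray(s,u,v): return s.Ri@np.array([(u-s.cx)/s.f,-(v-s.cy)/s.f,-1.])
    def onz(s,u,v,z):
        d=s.ray(u,v); return s.o+d*(z-s.o[2])/d[2]
    def pts(s):  # depth image -> HxWx3 world
        v,u=np.mgrid[:384,:512]; d=s.dep
        P=np.stack([(u-s.cx)/s.f*d,-(v-s.cy)/s.f*d,-d],-1)
        return (P-s.V[:3,3])@s.Ri.T
    def px(s,p):
        q=s.V[:3,:3]@np.asarray(p,float)+s.V[:3,3]; return np.array([s.cx-s.f*q[0]/q[2],s.cy+s.f*q[1]/q[2]])
def snap(n):
    from station import ctrl
    return Cam(ctrl.capture(n))
def old(n): return Cam(dict(np.load(n)))
def crop(cam,u0,v0,u1,v1,k,name): cv2.imwrite("pics/"+name,cv2.resize(cam.col[v0:v1,u0:u1,::-1],None,fx=k,fy=k,interpolation=cv2.INTER_CUBIC))
E
python3 - <<'E'
from h import *
s=old("scene0.npz"); t=old("top0.npz")
for n,c in(("s",s),("t",t)): print(n,c.o.round(),c.f)
for n,c,l in(("s",s,[(212,199),(148,231),(194,241),(340,164),(351,188),(292,217),(296,173),(240,240)]),("t",t,[(168,204),(160,228),(223,173),(283,222),(310,192)])):
    P=c.pts()
    for u,v in l: print(n,u,v,P[v,u].round(1))
a=s.col[170:270,110:350]; b=t.col[140:260,120:340]
A=cv2.resize(a,(800,333),interpolation=2); B=cv2.resize(b[:, :],(800,436),interpolation=2)
cv2.imwrite("pics/s1.png",A[:,:,::-1]); cv2.imwrite("pics/t1.png",B[:,:,::-1])
E
```

```text
s [1319. -350. 1260.] 472.2758399800099
t [-372.   47. 1484.] 447.6411688241599
s 212 199 [474.3 -97.4  68. ]
s 148 231 [ 501.3 -314.2   66.5]
s 194 241 [ 603.2 -205.    84.4]
s 340 164 [477.2 378.9   0.8]
s 351 188 [583.8 356.8   1. ]
s 292 217 [617.3 112.6  26.3]
s 296 173 [603.7 118.  226.8]
s 240 240 [697.2 -99.5 155.8]
t 168 204 [599.7 347.3  -2.2]
t 160 228 [489.1 369.7   2.5]
t 223 173 [583.2 117.7 210.8]
t 283 222 [480.5 -97.   27. ]
t 310 192 [ 609.8 -213.5   30.7]
```

View pics/s1.png

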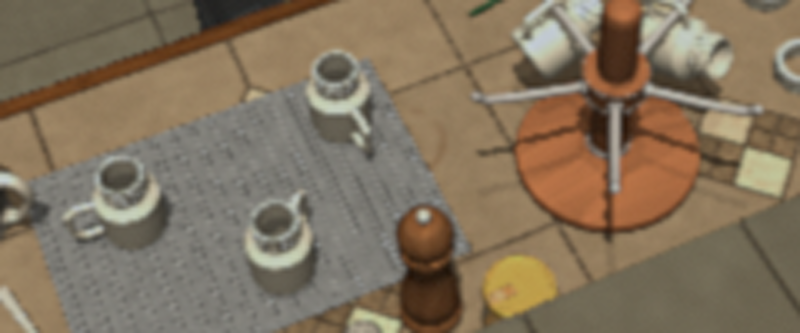

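View pics/t1.png

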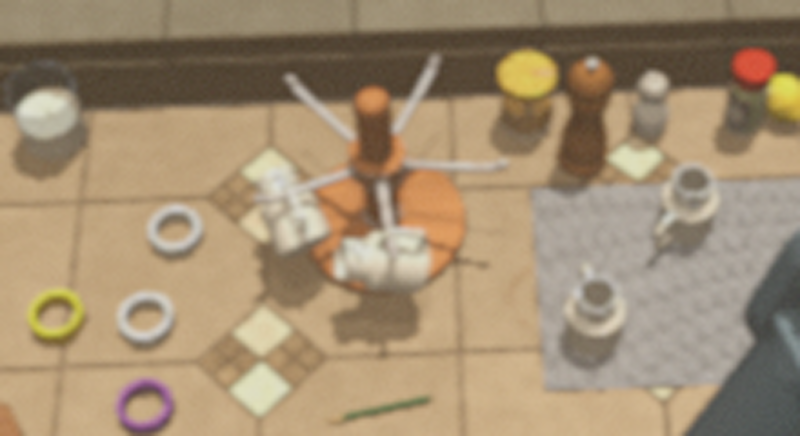

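```bash
cat > meas.py <<'E'
from h import *
from scipy.optimize import least_squares
def circ(xy,r):
    f=lambda c:np.hypot(xy[:,0]-c[0],xy[:,1]-c[1])-r
    return least_squares(f,xy.mean(0),loss="soft_l1",f_scale=2).x
def post(c,g=(600,115)):
    P=c.pts(); m=(np.hypot(P[...,0]-g[0],P[...,1]-g[1])<45)&(P[...,2]>165)&(P[...,2]<212)&(c.dep>0)
    q=P[m]; return circ(q[:,:2],19).round(1),len(q)
def hooks(c,ax):
    P=c.pts(); r=np.hypot(P[...,0]-ax[0],P[...,1]-ax[1]); m=(r>85)&(r<140)&(P[...,2]>122)&(P[...,2]<160)&(c.dep>0)
    n,l,st,ce=cv2.connectedComponentsWithStats(m.astype(np.uint8))
    for i in range(1,n):
        if st[i,4]>3:
            q=P[l==i].mean(0); a=np.degrees(np.arctan2(q[1]-ax[1],q[0]-ax[0]))%360
            print("  hook?",ce[i].round(),st[i,4],q.round(),"ang",a.round(1))
def cups(c,gs):
    P=c.pts(); ok=c.dep>0
    for g in gs:
        d=np.hypot(P[...,0]-g[0],P[...,1]-g[1])
        m=ok&(d<45)&(P[...,2]>70)&(P[...,2]<95); q=P[m]
        if len(q)<10: print(g,"few",len(q)); continue
        ct=circ(q[:,:2],20)
        d=np.hypot(P[...,0]-ct[0],P[...,1]-ct[1]); h=P[ok&(d>37)&(d<62)&(P[...,2]>22)&(P[...,2]<62)]
        hc=h[:,:2].mean(0)-ct if len(h) else np.zeros(2)
        print("  cup",ct.round(1),len(q),"ztop",np.percentile(q[:,2],95).round(),"handle",len(h),np.degrees(np.arctan2(hc[1],hc[0])).round(1),np.hypot(*hc).round(1))
def collars(c,reg=(380,720,250,480)):
    hsv=cv2.cvtColor(c.col,cv2.COLOR_RGB2HSV); P=c.pts()
    m=((hsv[...,1]<45)&(hsv[...,2]>140)&(P[...,0]>reg[0])&(P[...,0]<reg[1])&(P[...,1]>reg[2])&(P[...,1]<reg[3])&(P[...,2]<60)&(P[...,2]>-15)).astype(np.uint8)
    for k in cv2.findContours(m,cv2.RETR_EXTERNAL,cv2.CHAIN_APPROX_NONE)[0]:
        if cv2.contourArea(k)>60:
            e=cv2.fitEllipse(k); b=np.array([c.onz(u,v,11)[:2] for u,v in k[:,0]]); 
            print("  collar px",np.round(e[0]),"at z11",c.onz(*e[0],11)[:2].round(1),"size",np.ptp(b,0).round())
E
python3 - <<'E'
from meas import *
for n in("scene0","top0"):
    c=old(n+".npz"); print(n); p,k=post(c); print(p,k); hooks(c,(602,115)); cups(c,[(480,-97),(505,-314),(605,-208)]); collars(c)
E
```

```text
scene0
[599.1 123.1] 131
  hook? [273. 170.] 68 [498. 103. 133.] ang 186.6
  hook? [313. 170.] 73 [552. 214. 134.] ang 116.6
  hook? [258. 199.] 41 [580.  12. 136.] ang 258.0
  hook? [330. 202.] 50 [680. 196. 135.] ang 46.3
  hook? [294. 222.] 33 [698.  68. 138.] ang 334.0
  cup [455.3 -93.4] 102 ztop 89.0 handle 26 6.3 50.9
  cup [ 483.7 -311.7] 119 ztop 90.0 handle 26 -91.8 51.3
  cup [ 586.6 -204.5] 118 ztop 89.0 handle 25 135.6 50.1
  collar px [351. 188.] at z11 [589.  350.7] size [54. 55.]
  collar px [340. 163.] at z11 [481.1 374. ] size [55. 55.]
top0
[599.3 123.4] 79
  hook? [237. 160.] 25 [696.  69. 137.] ang 333.9
  hook? [203. 166.] 30 [676. 198. 137.] ang 48.2
  hook? [253. 185.] 23 [578.  13. 136.] ang 256.7
  hook? [199. 194.] 51 [548. 211. 133.] ang 119.1
  hook? [228. 205.] 49 [496. 104. 135.] ang 186.1
  cup [450.6 -92.6] 57 ztop 93.0 handle 10 7.2 51.3
(505, -314) few 0
  cup [ 583.5 -203.4] 73 ztop 88.0 handle 17 136.9 51.0
  collar px [160. 227.] at z11 [490.  369.8] size [58. 57.]
  collar px [168. 202.] at z11 [598.2 346.5] size [61. 56.]
```

Run:
```python
from meas import *
for n in("scene0","top0"):
    c=old(n+".npz"); P=c.pts(); z=P[...,2]
    print(n)
    for v in range(130,300,20):
        print(v,[ (lambda w: f"{np.median(w):.1f}" if len(w)>40 else "-")(z[v-10:v+10,u-10:u+10][np.abs(z[v-10:v+10,u-10:u+10])<9]) for u in range(60,420,30)])
# tie points: purple & yellow rings, honey/pepper top knobs in both views
for n in("scene0","top0"):
    c=old(n+".npz"); h=cv2.cvtColor(c.col,cv2.COLOR_RGB2HSV); P=c.pts()
    for nm,lo,hi in(("yel",25,35),("pur",125,155)):
        m=(h[...,0]>=lo)&(h[...,0]<=hi)&(h[...,1]>110)&(P[...,0]<560)&(P[...,0]>300)&(P[...,1]>280)&(P[...,1]<500)&(P[...,2]<50)
        k=max(cv2.findContours(m.astype(np.uint8),0,1)[0],key=cv2.contourArea); e=cv2.fitEllipse(k)
        q=P[m]; print(n,nm,np.round(e[0]),c.onz(*e[0],11).round(1), "depth-mean",q.mean(0).round(1),"med z",np.percentile(q[:,2],[10,50,90]).round(1))
    # post top by colour
    m=(np.hypot(P[...,0]-600,P[...,1]-120)<40)&(P[...,2]>222)&(P[...,2]<240); q=P[m]; vv,uu=np.nonzero(m); print("posttop",len(q),uu.mean(),vv.mean(),q.mean(0).round(1))
```

```text
scene0
130 ['-', '-', '-', '-1.2', '-0.6', '-1.2', '-2.0', '-2.5', '-0.4', '-0.8', '-0.9', '-0.9']
150 ['-', '-', '-', '-', '-1.8', '-', '-1.1', '-1.6', '-1.4', '-1.0', '-0.9', '-0.6']
170 ['-', '-', '-', '-', '-2.1', '-1.5', '-1.1', '-0.5', '-1.5', '-0.5', '-0.4', '-0.6']
190 ['-', '-', '-2.6', '-1.6', '-1.4', '-0.7', '-1.4', '-1.0', '-', '-1.1', '-0.6', '-1.1']
210 ['-', '-2.0', '-1.4', '-0.4', '2.0', '2.0', '-0.7', '-0.8', '-', '-1.9', '-1.3', '-1.2']
230 ['-', '-', '1.2', '-', '2.3', '2.4', '0.9', '-0.6', '2.6', '-1.0', '-1.1', '-']
250 ['-', '-2.4', '-0.3', '2.2', '2.2', '2.1', '-0.2', '-1.1', '-0.9', '-', '-', '-']
270 ['-', '-2.5', '-0.3', '2.4', '1.9', '-1.1', '-0.2', '-', '-', '-', '-', '-']
290 ['-', '-', '-0.8', '0.8', '-0.6', '-0.5', '-', '-', '-', '-', '-', '-']
top0
130 ['-', '-', '-', '-', '-', '-', '-', '-', '-', '-', '-', '-']
150 ['-', '-', '-', '-', '-', '-', '-', '-', '-', '-', '-', '-']
170 ['-', '-', '0.1', '-0.7', '-0.2', '0.3', '1.0', '-0.0', '-0.5', '0.5', '0.9', '-']
190 ['-', '-', '-0.1', '-0.4', '-0.6', '-0.1', '-0.7', '0.9', '0.7', '1.1', '0.7', '-']
210 
[... 187 characters left out ...]
.2', '-0.3', '0.3', '-0.6', '-0.2', '-0.4', '0.5', '0.8', '-', '-', '-1.6']
270 ['-0.2', '-0.2', '-', '0.3', '0.0', '-0.9', '-0.9', '-0.7', '-0.8', '-', '-1.4', '-1.7']
290 ['-0.5', '-0.7', '-0.3', '0.9', '-0.1', '-', '-', '-', '-', '-', '-', '-']
scene0 yel [364. 156.] [489.9 467.1  11. ] depth-mean [494.3 463.   17.5] med z [12.1 18.7 22.7]
scene0 pur [323. 146.] [385.6 362.6  11. ] depth-mean [388.8 360.1  15.4] med z [ 6.8 15.4 22.4]
posttop 80 296.6 172.2875 [602.2 120.7 226.9]
top0 yel [135. 226.] [497.3 463.7  11. ] depth-mean [493.2 461.7  17.2] med z [ 8.7 19.3 24.1]Traceback (most recent call last):
  File "<stdin>", line 12, in <module>
ValueError: max() iterable argument is empty
```

```bash
cat >> meas.py <<'E'
def spokes(cs,ax0=(600,122),ph0=190.):
    Q=[]
    for c in cs:
        P=c.pts()[c.dep>0]; r=np.hypot(P[:,0]-ax0[0],P[:,1]-ax0[1]); Q.append(P[(r>45)&(r<132)&(P[:,2]>119+ (r-30)*.1)&(P[:,2]<152)])
    Q=np.vstack(Q)
    def f(x):
        d=Q[:,:2]-x[:2]; a=np.radians(x[2])+np.radians(72)*np.arange(5)
        return np.abs(np.outer(d[:,0],-np.sin(a))+np.outer(d[:,1],np.cos(a))+1e3*((np.outer(d[:,0],np.cos(a))+np.outer(d[:,1],np.sin(a)))<0)).min(1)
    s=min((least_squares(f,[*ax0,ph0+k],loss="soft_l1",f_scale=3) for k in np.arange(-36,36,6)),key=lambda s:s.cost)
    return s.x.round(1),s.cost.round(1),len(Q)
def cup2(cs,g):
    g=np.array(g,float)
    for it in range(3):
        A=[]
        for c in cs:
            P=c.pts()[c.dep>0]; d=np.hypot(P[:,0]-g[0],P[:,1]-g[1])
            b=P[(d<34)&(P[:,2]>12)&(P[:,2]<50)&(d>24)]; n=P[(d<25)&(d>14)&(P[:,2]>70)&(P[:,2]<92)]
            A.append((b,n))
        def f(x): return np.concatenate([np.r_[np.hypot(b[:,0]-x[0],b[:,1]-x[1])-30,np.hypot(n[:,0]-x[0],n[:,1]-x[1])-20] for b,n in A])
        g=least_squares(f,g,loss="soft_l1",f_scale=2).x
    H=np.vstack([(lambda P,d:P[(d>37)&(d<60)&(P[:,2]>20)&(P[:,2]<62)])(c.pts()[c.dep>0],np.hypot(*(c.pts()[c.dep>0][:,:2]-g).T)) for c in cs])
    h=np.median(H[:,:2],0)-g if len(H) else np.zeros(2)
    print("  cup",g.round(1),[(len(b),len(n)) for b,n in A],"handle",np.degrees(np.arctan2(h[1],h[0])).round(1),np.hypot(*h).round(),len(H))
def ring(cs,g):
    Q=np.vstack([(lambda P:P[(np.hypot(P[:,0]-g[0],P[:,1]-g[1])<36)&(P[:,2]>15)&(P[:,2]<30)])(c.pts()[c.dep>0]) for c in cs])
    print("  ring",circ(Q[:,:2],24.5).round(1),len(Q))
E
python3 - <<'E'
from meas import *
s=old("scene0.npz");t=old("top0.npz")
for L in([s],[t],[s,t]):
    print(spokes(L)); 
    for g in((470,-95),(583,-205),(492,-312)):
        try: cup2(L,g)
        except Exception as e: print(e)
    for g in((485,372),(594,348)): ring(L,g)
E
```

```text
(array([600.7, 121.3, 187.5]), np.float64(2718.3), 402)
  cup [454.3 -93. ] [(142, 105)] handle 5.1 52.0 26
  cup [ 586.3 -204.1] [(175, 117)] handle 136.2 51.0 25
  cup [ 483.  -311.7] [(176, 119)] handle -90.1 52.0 29
  ring [488.2 367.7] 93
  ring [595.4 345.2] 96
(array([596.8, 122.2, 187.8]), np.float64(1983.9), 258)
  cup [476.9 -95.9] [(3, 13)] handle 170.8 47.0 123
  cup [ 583.9 -203.6] [(97, 73)] handle 135.6 52.0 18
  cup [ 492. -312.] [(0, 0)] handle 0.0 0.0 0
  ring [483.3 369.5] 76
  ring [591.1 346. ] 74
(array([599.2, 121.6, 331.6]), np.float64(5047.5), 660)
  cup [453.5 -92.8] [(143, 105), (88, 68)] handle 5.9 52.0 36
  cup [ 585.5 -203.9] [(175, 117), (95, 72)] handle 136.4 51.0 41
  cup [ 483.  -311.7] [(176, 119), (0, 0)] handle -90.1 52.0 29
  ring [485.9 368.5] 169
  ring [593.4 345.4] 170
```

{"op": "arm_command", "data": {
  "series": [
    [-1, 0, 0, -0.1, 0, 0, -1],
    [-1, 0, 0, -0.1, 0, 0, -1],
    [-1, 0, 0, -0.1, 0, 0, -1],
    [-1, 0, 0, -0.1, 0, 0, -1],
    [-1, 0, 0, -0.1, 0, 0, -1]
  ],
  "newtons": 40
}}

```text
time_s: 0.6
eef_pos: [167.4, -627.5, 255.6]
ee_rot: [0.953, 0.302, -0.0, -0.001]
contact_force: [0.3, 0.3, -0.8]
finger_gap: 1.002
finger_force: 0.0
```

```bash
cat > go.py <<'E'
# usage: python3 go.py x y z yaw : prints tool-frame shift (units of 50 mm) and turn (units of 4 deg) to reach pose with tool down
import sys,numpy as np
from scipy.spatial.transform import Rotation as R
from station import ctrl
def st():
    o=ctrl.observe(); r=R.from_quat(o["ee_rot"]).as_matrix()
    print("t",round(o["time_s"],2),"p",np.round(o["eef_pos"],1),"yawY",np.degrees(np.arctan2(r[1,1],r[0,1])).round(1),"tilt",np.degrees(np.arccos(-r[2,2])).round(2),"F",np.round(o["contact_force"],1),"gap",round(o["finger_gap"],3),"gf",round(o["finger_force"],1),"j",np.round(o["joint_pos"],2)[[0,6]])
    return np.array(o["eef_pos"]),r
def plan(x,y,z,yaw,p,r):
    a=np.radians(yaw); Y=np.array([np.cos(a),np.sin(a),0]); Z=np.array([0,0,-1.]); T=np.c_[np.cross(Y,Z),Y,Z]
    print(" ->",(x,y,z,yaw),"turn/4deg",(np.degrees(R.from_matrix(r.T@T).as_rotvec())/4).round(2),"shift/50 in final tool axes",(T.T@(np.array([x,y,z])-p)/50).round(2))
    return np.array([x,y,z]),T
if __name__=="__main__":
    p,r=st(); v=list(map(float,sys.argv[1:]))
    for i in range(0,len(v),4): p,r=plan(*v[i:i+4],p,r)
E
python3 go.py 599 122 325 0
```

```text
t 0.6 p [ 167.4 -627.5  255.6] yawY -54.9 tilt 0.1 F [ 0.3  0.3 -0.8] gap 1.002 gf 0.0 j [1.26 0.29]
 -> (599.0, 122.0, 325.0, 0.0) turn/4deg [ -0.02  -0.02 -13.72] shift/50 in final tool axes [14.99  8.63 -1.39]
```

{"op": "arm_command", "data": {
  "series": [
    [-1, 0, 0, -0.1, 0, 0, -0.98],
    [-1, 0, 0, -0.1, 0, 0, -0.98],
    [-1, 0, 0, -0.1, 0, 0, -0.98],
    [-1, 0, 0, -0.1, 0, 0, -0.98],
    [-1, 0, 0, -0.1, 0, 0, -0.98]
  ]
}}

```text
time_s: 1.1
eef_pos: [167.4, -627.5, 280.6]
ee_rot: [0.888, 0.459, 0.0, -0.001]
contact_force: [-0.5, -0.2, 0.6]
finger_gap: 1.003
finger_force: 0.0
```

{"op": "arm_command", "data": {
  "series": [
    [-1, 0, 0, -0.1, 0, 0, -0.98],
    [-1, 0, 0, -0.1, 0, 0, -0.98],
    [-1, 0, 0, -0.1, 0, 0, -0.98],
    [-1, 0, 0, -0.1, 0, 0, -0.98],
    [-1, 0, 0, -0.1, 0, 0, -0.98]
  ]
}}

```text
time_s: 1.6
eef_pos: [167.4, -627.6, 305.6]
ee_rot: [0.797, 0.604, 0.0, -0.001]
contact_force: [0.6, -1.7, 0.1]
finger_gap: 0.998
finger_force: 0.0
```

{"op": "arm_command", "data": {
  "series": [
    [-1, 0, 0, -0.1, 0, 0, -0.98],
    [-1, 0, 0, -0.1, 0, 0, -0.98],
    [-1, 0, 0, -0.1, 0, 0, -0.98],
    [-1, 0, 0, -0.1, 0, 0, -0.98]
  ]
}}

```text
time_s: 2.0
eef_pos: [167.4, -627.6, 325.6]
ee_rot: [0.707, 0.707, 0.0, -0.001]
contact_force: [0.2, -0.5, -0.6]
finger_gap: 1.001
finger_force: 0.0
```

{"op": "arm_command", "data": {
  "series": [
    [-1, 0.75, 0.43, 0, 0, 0, 0],
    [-1, 0.75, 0.43, 0, 0, 0, 0],
    [-1, 0.75, 0.43, 0, 0, 0, 0],
    [-1, 0.75, 0.43, 0, 0, 0, 0],
    [-1, 0.75, 0.43, 0, 0, 0, 0]
  ]
}}

```text
time_s: 2.5
eef_pos: [276.1, -438.9, 325.7]
ee_rot: [0.708, 0.706, 0.0, -0.0]
contact_force: [-0.2, 0.6, 0.7]
finger_gap: 0.997
finger_force: 0.0
```

```bash
python3 go.py 599 122 325 0
```

```text
t 2.5 p [ 276.1 -438.9  325.7] yawY -0.2 tilt 0.05 F [-0.2  0.6  0.7] gap 0.997 gf 0.0 j [1.2  0.91]
 -> (599.0, 122.0, 325.0, 0.0) turn/4deg [-0.01 -0.01 -0.05] shift/50 in final tool axes [1.122e+01 6.460e+00 1.000e-02]
```

{"op": "arm_command", "data": {
  "series": [
    [-1, 0.75, 0.43, 0, 0, 0, 0],
    [-1, 0.75, 0.43, 0, 0, 0, 0],
    [-1, 0.75, 0.43, 0, 0, 0, 0],
    [-1, 0.75, 0.43, 0, 0, 0, 0],
    [-1, 0.75, 0.43, 0, 0, 0, 0]
  ]
}}

```text
time_s: 3.0
eef_pos: [384.0, -251.8, 325.9]
ee_rot: [0.708, 0.706, -0.0, -0.0]
contact_force: [0.8, -1.0, 0.5]
finger_gap: 0.999
finger_force: 0.0
```

{"op": "arm_command", "data": {
  "series": [
    [-1, 0.75, 0.43, 0, 0, 0, 0],
    [-1, 0.75, 0.43, 0, 0, 0, 0],
    [-1, 0.75, 0.43, 0, 0, 0, 0],
    [-1, 0.75, 0.43, 0, 0, 0, 0],
    [-1, 0.75, 0.43, 0, 0, 0, 0]
  ]
}}

```text
time_s: 3.5
eef_pos: [492.0, -65.0, 326.0]
ee_rot: [0.708, 0.706, -0.0, 0.0]
contact_force: [0.9, -0.6, -0.5]
finger_gap: 1.002
finger_force: 0.0
```

{"op": "arm_command", "data": {
  "series": [
    [-1, 0.75, 0.43, 0, 0, 0, 0],
    [-1, 0.75, 0.43, 0, 0, 0, 0],
    [-1, 0.75, 0.43, 0, 0, 0, 0],
    [-1, 0.75, 0.43, 0, 0, 0, 0],
    [-1, 0.72, 0.43, 0, 0, 0, 0]
  ]
}}

```text
time_s: 4.0
eef_pos: [600.3, 120.4, 325.6]
ee_rot: [0.708, 0.706, -0.001, -0.0]
contact_force: [0.9, -0.1, 0.7]
finger_gap: 1.002
finger_force: 0.0
```

```bash
python3 go.py 599.2 121.8 178 0
python3 - <<'E'
from h import *
s=snap("scene"); crop(s,230,120,380,245,4,"s2.png")
E
```

```text
t 4.0 p [600.3 120.4 325.6] yawY -0.2 tilt 0.07 F [ 0.9 -0.1  0.7] gap 1.002 gf 0.0 j [ 0.39 -0.47]
 -> (599.2, 121.8, 178.0, 0.0) turn/4deg [-0.02  0.   -0.05] shift/50 in final tool axes [ 0.03 -0.02  2.95]
```

View pics/s2.png

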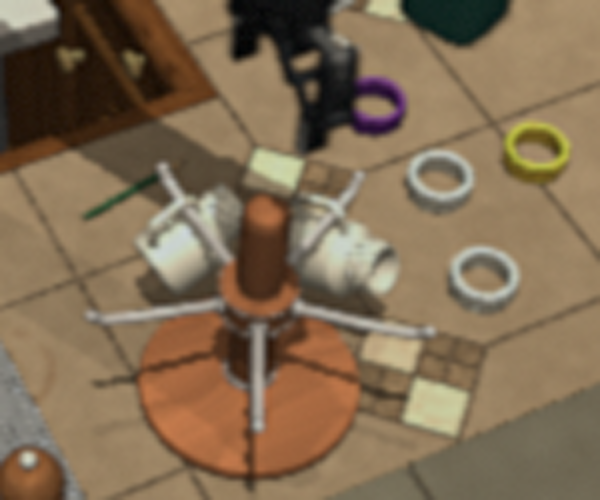

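{"op": "arm_command", "data": {
  "series": [
    [-1, 0, -0.02, 0.74, 0, 0, 0],
    [-1, 0.03, 0, 0.74, 0, 0, 0],
    [-1, 0, 0, 0.74, 0, 0, 0],
    [-1, 0, 0, 0.73, 0, 0, 0],
    [-1, 0, 0, 0, 0, 0, 0]
  ]
}}

```text
time_s: 4.55
eef_pos: [593.9, 118.2, 172.2]
ee_rot: [0.708, 0.706, -0.006, -0.004]
contact_force: [-0.7, -0.3, 0.4]
finger_gap: 1.0
finger_force: 0.0
```

{"op": "arm_command", "data": {
  "series": [
    [1, 0, 0, 0, 0, 0, 0],
    [1, 0, 0, 0, 0, 0, 0],
    [1, 0, 0, 0, 0, 0, 0],
    [1, 0, 0, 0, 0, 0, 0],
    [1, 0, 0, 0, 0, 0, 0]
  ],
  "newtons": 40
}}

```text
time_s: 5.05
eef_pos: [599.2, 121.2, 181.6]
ee_rot: [0.708, 0.706, 0.0, 0.001]
contact_force: [-3.4, -0.5, 5.4]
finger_gap: 0.432
finger_force: 41.9
```

```bash
python3 go.py 599.2 121.8 178 -80
```

```text
t 5.05 p [599.2 121.2 181.6] yawY -0.2 tilt 0.08 F [-3.4 -0.5  5.4] gap 0.432 gf 41.9 j [ 0.35 -0.55]
 -> (599.2, 121.8, 178.0, -80.0) turn/4deg [ 2.000e-02 -1.000e-02  1.996e+01] shift/50 in final tool axes [ 0.   -0.01  0.07]
```

{"op": "arm_command", "data": {
  "series": [
    [1, 0, 0, 0, 0, 0, 1],
    [1, 0, 0, 0, 0, 0, 1],
    [1, 0, 0, 0, 0, 0, 1],
    [1, 0, 0, 0, 0, 0, 1],
    [1, 0, 0, 0, 0, 0, 1]
  ]
}}

```text
time_s: 5.55
eef_pos: [599.0, 121.2, 181.6]
ee_rot: [0.821, 0.571, 0.0, 0.001]
contact_force: [-3.8, -1.4, 4.8]
finger_gap: 0.435
finger_force: 42.0
```

{"op": "arm_command", "data": {
  "series": [
    [1, 0, 0, 0, 0, 0, 1],
    [1, 0, 0, 0, 0, 0, 1],
    [1, 0, 0, 0, 0, 0, 1],
    [1, 0, 0, 0, 0, 0, 1],
    [1, 0, 0, 0, 0, 0, 1]
  ]
}}

```text
time_s: 6.05
eef_pos: [598.8, 121.4, 181.6]
ee_rot: [0.907, 0.42, 0.0, 0.0]
contact_force: [-3.9, -1.5, 6.0]
finger_gap: 0.433
finger_force: 42.0
```

{"op": "arm_command", "data": {
  "series": [
    [1, 0, 0, 0, 0, 0, 1],
    [1, 0, 0, 0, 0, 0, 1],
    [1, 0, 0, 0, 0, 0, 1],
    [1, 0, 0, 0, 0, 0, 1],
    [1, 0, 0, 0, 0, 0, 1]
  ]
}}

```text
time_s: 6.55
eef_pos: [598.6, 121.6, 181.6]
ee_rot: [0.967, 0.257, 0.0, 0.0]
contact_force: [-4.0, -1.2, 7.0]
finger_gap: 0.43
finger_force: 42.0
```

{"op": "arm_command", "data": {
  "series": [
    [1, 0, 0, 0, 0, 0, 1],
    [1, 0, 0, 0, 0, 0, 1],
    [1, 0, 0, 0, 0, 0, 1],
    [1, 0, 0, 0, 0, 0, 1],
    [1, 0, 0, 0, 0, 0, 1]
  ]
}}

```text
time_s: 7.05
eef_pos: [598.5, 121.7, 181.6]
ee_rot: [0.996, 0.085, 0.0, -0.0]
contact_force: [-4.0, -1.0, 6.1]
finger_gap: 0.433
finger_force: 42.0
```

```bash
python3 go.py 599.2 121.8 178 -80
python3 - <<'E'
from meas import *
s=snap("scene"); print(spokes([s],(599.5,121.6),180)); t=snap("top"); print(spokes([t],(599.5,121.6),180)); hooks(s,(599.5,121.6))
E
```

```text
t 7.05 p [598.5 121.7 181.6] yawY -80.3 tilt 0.02 F [-4.  -1.   6.1] gap 0.433 gf 42.0 j [ 0.15 -1.84]
 -> (599.2, 121.8, 178.0, -80.0) turn/4deg [ 0.   -0.01 -0.06] shift/50 in final tool axes [0.01 0.   0.07]
(array([600.8, 122. , 179.6]), np.float64(2441.6), 348)
(array([595.4, 123.8, 755.6]), np.float64(1650.5), 214)
  hook? [276. 162.] 18 [477. 124. 139.] ang 179.1
  hook? [317. 172.] 70 [565. 221. 134.] ang 109.0
  hook? [258. 195.] 47 [566.  18. 136.] ang 252.2
  hook? [327. 205.] 72 [685. 186. 134.] ang 36.7
  hook? [289. 221.] 36 [687.  58. 136.] ang 324.1
```

{"op": "arm_command", "data": {
  "series": [
    [-1, 0, 0, 0, 0, 0, 0],
    [-1, 0, 0, 0, 0, 0, 0],
    [-1, 0, 0, 0, 0, 0, 0],
    [-1, 0, 0, 0, 0, 0, 0],
    [-1, 0, 0, 0, 0, 0, 0]
  ]
}}

```text
time_s: 7.65
eef_pos: [599.0, 120.6, 178.7]
ee_rot: [0.996, 0.086, 0.0, -0.0]
contact_force: [0.1, -0.3, 0.2]
finger_gap: 0.999
finger_force: 0.0
```

{"op": "arm_command", "data": {
  "series": [
    [-1, 0, 0, -0.5, 0, 0, 0],
    [-1, 0, 0, -0.7, 0, 0, 0],
    [-1, 0, 0, -0.7, 0, 0, 0],
    [-1, 0, 0, -0.5, 0, 0, 0],
    [-1, 0, 0, 0, 0, 0, 0]
  ]
}}

```text
time_s: 8.15
eef_pos: [601.7, 121.8, 304.0]
ee_rot: [0.996, 0.086, 0.005, -0.001]
contact_force: [0.9, 1.2, 0.5]
finger_gap: 1.004
finger_force: 0.0
```

```bash
python3 go.py 453.5 -92.8 300 -84 453.5 -92.8 63 -84
python3 - <<'E'
from meas import *
s=snap("scene"); t=snap("top"); print(spokes([s],(599.5,121.6),180),spokes([t],(599.5,121.6),180))
for L in([s],[t]):
    for g in((455,-93),(585,-204),(484,-312)):
        try: cup2(L,g)
        except Exception as e: print(e)
E
```

```text
t 8.15 p [601.7 121.8 304. ] yawY -80.2 tilt 0.55 F [0.9 1.2 0.5] gap 1.004 gf 0.0 j [ 0.17 -1.79]
 -> (453.5, -92.8, 300.0, -84.0) turn/4deg [-0.01 -0.14  0.96] shift/50 in final tool axes [-3.4   3.96  0.08]
 -> (453.5, -92.8, 63.0, -84.0) turn/4deg [0. 0. 0.] shift/50 in final tool axes [0.   0.   4.74]
(array([601. , 121.8, 179.4]), np.float64(2399.8), 402) (array([596. , 123.3, 179.6]), np.float64(1931.5), 254)
  cup [454.  -93.2] [(141, 107)] handle 5.0 54.0 27
  cup [ 586.5 -204.2] [(176, 117)] handle 136.5 51.0 27
  cup [ 483.  -311.6] [(175, 122)] handle -91.3 53.0 29
  cup [455. -93.] [(0, 0)] handle 0.0 0.0 0
  cup [ 585. -204.] [(0, 0)] handle 0.0 0.0 0
  cup [ 480.6 -310.9] [(113, 78)] handle -94.9 51.0 20
```

{"op": "arm_command", "data": {
  "series": [
    [-1, 0, 0, 0, 0, 0, 0.96],
    [-1, -0.57, 0.66, 0, 0, 0, 0],
    [-1, -0.57, 0.66, 0, 0, 0, 0],
    [-1, -0.57, 0.66, 0, 0, 0, 0],
    [-1, -0.57, 0.66, 0, 0, 0, 0]
  ]
}}

```text
time_s: 8.75
eef_pos: [496.8, -24.0, 296.3]
ee_rot: [0.999, 0.052, -0.002, -0.0]
contact_force: [0.5, -0.1, 0.2]
finger_gap: 0.999
finger_force: 0.0
```

{"op": "arm_command", "data": {
  "series": [
    [-1, -0.57, 0.66, 0, 0, 0, 0],
    [-1, -0.55, 0.66, 0, 0, 0, 0],
    [-1, 0, 0, 1, 0, 0, 0],
    [-1, 0, 0, 1, 0, 0, 0],
    [-1, 0, 0, 0, 0, 0, 0]
  ]
}}

```text
time_s: 9.25
eef_pos: [441.6, -93.4, 190.2]
ee_rot: [0.999, 0.052, -0.01, -0.003]
contact_force: [-0.6, -0.3, -1.1]
finger_gap: 0.999
finger_force: 0.0
```

```bash
python3 go.py 453.5 -93 63 -84
```

```text
t 9.25 p [441.6 -93.4 190.2] yawY -84.1 tilt 1.15 F [-0.6 -0.3 -1.1] gap 0.999 gf 0.0 j [ 0.5  -1.38]
 -> (453.5, -93.0, 63.0, -84.0) turn/4deg [-0.09  0.27 -0.02] shift/50 in final tool axes [0.24 0.02 2.54]
```

{"op": "arm_command", "data": {
  "series": [
    [-1, 0, 0, 0.5, 0, 0, 0],
    [-1, 0, 0, 0.3, 0, 0, 0],
    [-1, 0, 0, 0, 0, 0, 0],
    [-1, 0, 0, 0, 0, 0, 0],
    [-1, 0, 0, 0, 0, 0, 0]
  ]
}}

```text
time_s: 9.75
eef_pos: [451.9, -94.0, 160.4]
ee_rot: [0.999, 0.052, 0.001, 0.0]
contact_force: [-0.9, -0.2, 0.3]
finger_gap: 0.999
finger_force: 0.0
```

```bash
python3 go.py 453.5 -93 63 -84
```

```text
t 9.75 p [451.9 -94.  160.4] yawY -84.0 tilt 0.16 F [-0.9 -0.2  0.3] gap 0.999 gf 0.0 j [ 0.49 -1.41]
 -> (453.5, -93.0, 63.0, -84.0) turn/4deg [ 0.01 -0.04  0.  ] shift/50 in final tool axes [ 0.03 -0.02  1.95]
```

{"op": "arm_command", "data": {
  "series": [
    [-1, 0.03, -0.02, 0.6, 0, 0, 0],
    [-1, 0, 0, 0.6, 0, 0, 0],
    [-1, 0, 0, 0.4, 0, 0, 0],
    [-1, 0, 0, 0.25, 0, 0, 0],
    [-1, 0, 0, 0.1, 0, 0, 0]
  ]
}}

```text
time_s: 10.25
eef_pos: [452.0, -92.8, 61.0]
ee_rot: [0.999, 0.052, -0.0, -0.0]
contact_force: [-0.9, -0.6, 1.0]
finger_gap: 1.004
finger_force: 0.0
```

{"op": "arm_command", "data": {
  "series": [
    [-1, 0, 0, 0, 0, 0, 0],
    [-1, 0, 0, 0, 0, 0, 0],
    [1, 0, 0, 0, 0, 0, 0],
    [1, 0, 0, 0, 0, 0, 0],
    [1, 0, 0, 0, 0, 0, 0]
  ],
  "newtons": 30
}}

```text
time_s: 10.75
eef_pos: [452.5, -93.2, 62.1]
ee_rot: [0.999, 0.052, 0.001, 0.0]
contact_force: [-1.5, 0.4, 7.8]
finger_gap: 0.535
finger_force: 30.0
```

{"op": "arm_command", "data": {
  "series": [
    [1, 0, 0, 0, 0, 0, 0],
    [1, 0, 0, 0, 0, 0, 0],
    [1, 0, 0, 0, 0, 0, 0]
  ]
}}

```text
time_s: 11.05
eef_pos: [452.6, -93.0, 62.3]
ee_rot: [0.999, 0.052, 0.001, 0.0]
contact_force: [-0.9, -0.1, 4.8]
finger_gap: 0.539
finger_force: 30.0
```

```bash
python3 go.py 453.5 -93 163 -84
```

```text
t 11.05 p [452.6 -93.   62.3] yawY -84.0 tilt 0.07 F [-0.9 -0.1  4.8] gap 0.539 gf 30.0 j [ 0.45 -1.5 ]
 -> (453.5, -93.0, 163.0, -84.0) turn/4deg [ 0.01 -0.02 -0.01] shift/50 in final tool axes [ 0.02  0.   -2.01]
```

{"op": "arm_command", "data": {
  "series": [
    [0, 0, 0, 0, 0, 0, 0],
    [0, 0, 0, 0, 0, 0, 0],
    [0, 0.01, 0, -0.12, 0, 0, 0],
    [0, 0, 0, 0, 0, 0, 0],
    [1, 0, 0, 0, 0, 0, 0]
  ]
}}

```text
time_s: 11.55
eef_pos: [452.4, -92.8, 67.4]
ee_rot: [0.999, 0.052, 0.0, 0.0]
contact_force: [0.1, -0.2, -0.3]
finger_gap: 0.535
finger_force: 30.7
```

{"op": "arm_command", "data": {
  "series": [
    [1, 0, 0, 0, 0, 0, 0],
    [1, 0, 0, 0, 0, 0, 0],
    [1, 0, 0, 0, 0, 0, 0],
    [1, 0, 0, 0, 0, 0, 0]
  ]
}}

```text
time_s: 11.95
eef_pos: [452.2, -92.7, 67.1]
ee_rot: [0.999, 0.052, -0.0, -0.0]
contact_force: [0.2, -0.3, -1.1]
finger_gap: 0.537
finger_force: 30.7
```

```bash
python3 go.py 453.5 -93 203 -84
python3 - <<'E'
from h import *
s=snap("scene"); crop(s,160,140,260,240,6,"s3.png")
E
```

```text
t 11.95 p [452.2 -92.7  67.1] yawY -84.0 tilt 0.02 F [ 0.2 -0.3 -1.1] gap 0.537 gf 30.7 j [ 0.45 -1.49]
 -> (453.5, -93.0, 203.0, -84.0) turn/4deg [-0.  0. -0.] shift/50 in final tool axes [ 0.02  0.01 -2.72]
```

View pics/s3.png

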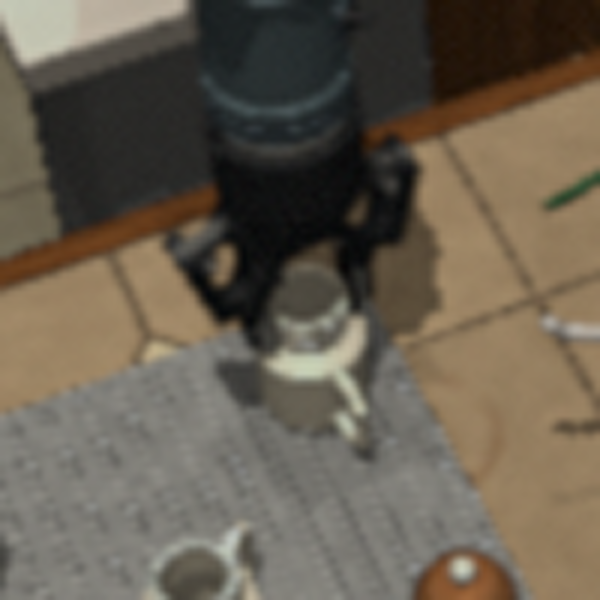

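{"op": "arm_command", "data": {
  "series": [
    [1, 0, 0, -0.2, 0, 0, 0],
    [1, 0, 0, -0.4, 0, 0, 0],
    [1, 0, 0, -0.5, 0, 0, 0],
    [1, 0, 0, -0.5, 0, 0, 0],
    [1, 0, 0, -0.5, 0, 0, 0]
  ]
}}

```text
time_s: 12.5
eef_pos: [452.3, -92.6, 173.9]
ee_rot: [0.999, 0.052, 0.0, 0.0]
contact_force: [-0.5, -0.2, -1.0]
finger_gap: 0.538
finger_force: 30.7
```

{"op": "arm_command", "data": {
  "series": [
    [1, 0, 0, -0.4, 0, 0, -0.5],
    [1, 0, 0, -0.2, 0, 0, -1],
    [1, 0, 0, 0, 0, 0, -1],
    [1, 0, 0, 0, 0, 0, -1],
    [1, 0, 0, 0, 0, 0, -1]
  ]
}}

```text
time_s: 13.0
eef_pos: [452.4, -92.7, 203.2]
ee_rot: [0.978, 0.209, 0.0, 0.0]
contact_force: [-1.0, 0.1, -0.6]
finger_gap: 0.536
finger_force: 30.7
```

{"op": "arm_command", "data": {
  "series": [
    [1, 0, 0, 0, 0, 0, -1],
    [1, 0, 0, 0, 0, 0, -1],
    [1, 0, 0, 0, 0, 0, -1],
    [1, 0, 0, 0, 0, 0, -1],
    [1, 0, 0, 0, 0, 0, -1]
  ]
}}

```text
time_s: 13.5
eef_pos: [452.3, -92.6, 202.9]
ee_rot: [0.927, 0.376, 0.0, 0.0]
contact_force: [0.1, 0.6, -1.0]
finger_gap: 0.542
finger_force: 30.7
```

{"op": "arm_command", "data": {
  "series": [
    [1, 0, 0, 0, 0, 0, -1],
    [1, 0, 0, 0, 0, 0, -1],
    [1, 0, 0, 0, 0, 0, -1],
    [1, 0, 0, 0, 0, 0, -1],
    [1, 0, 0, 0, 0, 0, -1]
  ]
}}

```text
time_s: 14.0
eef_pos: [452.4, -92.7, 203.0]
ee_rot: [0.847, 0.531, 0.0, 0.0]
contact_force: [-0.0, 0.1, -0.9]
finger_gap: 0.535
finger_force: 30.7
```

{"op": "arm_command", "data": {
  "series": [
    [1, 0, 0, 0, 0, 0, -1],
    [1, 0, 0, 0, 0, 0, -1],
    [1, 0, 0, 0, 0, 0, -0.5],
    [1, 0, 0, 0, 0, 0, 0],
    [1, 0, 0, 0, 0, 0, 0]
  ]
}}

```text
time_s: 14.5
eef_pos: [452.4, -92.7, 202.7]
ee_rot: [0.799, 0.601, 0.0, 0.0]
contact_force: [0.1, 0.2, 0.6]
finger_gap: 0.539
finger_force: 30.7
```

```bash
python3 go.py 415 81 200 0 415 81 165 0
```

```text
t 14.5 p [452.4 -92.7 202.7] yawY -16.1 tilt 0.03 F [0.1 0.2 0.6] gap 0.539 gf 30.7 j [ 0.56 -0.2 ]
 -> (415.0, 81.0, 200.0, 0.0) turn/4deg [ 0.01  0.   -4.01] shift/50 in final tool axes [ 3.47 -0.75  0.05]
 -> (415.0, 81.0, 165.0, 0.0) turn/4deg [0. 0. 0.] shift/50 in final tool axes [0.  0.  0.7]
```

{"op": "arm_command", "data": {
  "series": [
    [1, 0, 0, 0, 0, 0, -1],
    [1, 0, 0, 0, 0, 0, -1],
    [1, 0, 0, 0, 0, 0, -1],
    [1, 0, 0, 0, 0, 0, -1],
    [1, 0.3, -0.1, 0, 0, 0, 0]
  ]
}}

```text
time_s: 15.0
eef_pos: [447.7, -79.3, 202.6]
ee_rot: [0.709, 0.705, 0.0, 0.0]
contact_force: [0.3, 1.0, -0.8]
finger_gap: 0.537
finger_force: 30.7
```

{"op": "arm_command", "data": {
  "series": [
    [1, 0.6, -0.13, 0, 0, 0, 0],
    [1, 0.7, -0.13, 0, 0, 0, 0],
    [1, 0.7, -0.13, 0, 0, 0, 0],
    [1, 0.6, -0.13, 0.1, 0, 0, 0],
    [1, 0.4, -0.13, 0.2, 0, 0, 0]
  ]
}}

```text
time_s: 15.5
eef_pos: [414.5, 76.1, 188.2]
ee_rot: [0.707, 0.708, 0.001, 0.001]
contact_force: [0.9, -0.8, -0.4]
finger_gap: 0.534
finger_force: 30.7
```

{"op": "arm_command", "data": {
  "series": [
    [1, 0.17, 0, 0.25, 0, 0, 0],
    [1, 0, 0, 0.15, 0, 0, 0],
    [1, 0, 0, 0, 0, 0, 0],
    [1, 0, 0, 0, 0, 0, 0],
    [1, 0, 0, 0, 0, 0, 0]
  ]
}}

```text
time_s: 16.0
eef_pos: [415.5, 80.1, 167.8]
ee_rot: [0.708, 0.706, 0.0, 0.0]
contact_force: [0.5, 0.2, -0.4]
finger_gap: 0.539
finger_force: 30.7
```

```bash
python3 go.py 415 81 165 0 494 81 165 0
python3 - <<'E'
from meas import *
s=snap("scene"); t=snap("top"); A=cv2.resize(s.col[120:220,210:310],(500,500),interpolation=2); B=cv2.resize(t.col[160:280,180:300],(300,300),interpolation=2)
C=np.zeros((500,800,3),np.uint8); C[:,:500]=A; C[:300,500:]=B; cv2.imwrite("pics/s4.png",C[:,:,::-1])
for n,c in(("s",s),("t",t)):
    P=c.pts()[c.dep>0]; print(spokes([c],(599.3,121.7),180))
    # handle & body points of held cup
    q=P[(abs(P[:,0]-415)<40)&(abs(P[:,1]-81)<75)&(P[:,2]>95)&(P[:,2]<175)]
    h=q[(q[:,1]>116)]; print(n,"handle pts",len(h),h.min(0).round() if len(h) else 0,h.max(0).round() if len(h) else 0, h.mean(0).round(1) if len(h) else 0)
    b=q[(q[:,1]<112)&(q[:,2]<155)]; print(len(b), circ(b[:,:2],30).round(1), np.percentile(b[:,2],[2,98]))
E
```

```text
t 16.0 p [415.5  80.1 167.8] yawY -0.1 tilt 0.05 F [ 0.5  0.2 -0.4] gap 0.539 gf 30.7 j [ 0.37 -0.33]
 -> (415.0, 81.0, 165.0, 0.0) turn/4deg [ 0.01  0.   -0.03] shift/50 in final tool axes [ 0.02 -0.01  0.06]
 -> (494.0, 81.0, 165.0, 0.0) turn/4deg [0. 0. 0.] shift/50 in final tool axes [0.   1.58 0.  ]
(array([600.9, 122.1, 323.4]), np.float64(2386.4), 397)
s handle pts 35 [414. 117. 116.] [423. 139. 167.] [418.1 130.5 139.2]
170 [415.6  81.7] [110.98386668 153.63814136]
(array([596. , 123.7, 179.8]), np.float64(1691.9), 138)
t handle pts 33 [407. 117. 116.] [421. 140. 169.] [413.8 128.5 144.2]
95 [416.   81.6] [114.53730048 153.4493694 ]
```

View pics/s4.png

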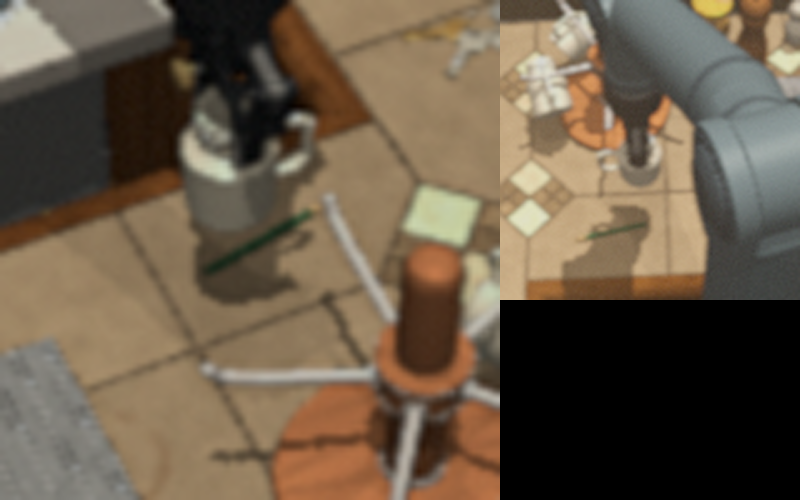

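{"op": "arm_command", "data": {
  "series": [
    [1, 0, 0.2, 0, 0, 0, 0],
    [1, 0, 0.35, 0, 0, 0, 0],
    [1, 0, 0.4, 0, 0, 0, 0],
    [1, 0, 0.35, 0, 0, 0, 0],
    [1, 0, 0.2, 0, 0, 0, 0]
  ]
}}

```text
time_s: 16.6
eef_pos: [492.4, 80.4, 167.6]
ee_rot: [0.708, 0.706, 0.001, 0.0]
contact_force: [-1.0, -0.3, -0.7]
finger_gap: 0.534
finger_force: 30.8
```

{"op": "arm_command", "data": {
  "series": [
    [1, 0, 0, 0.1, 0, 0, 0],
    [1, 0, 0, 0.15, 0, 0, 0],
    [1, 0, 0, 0.1, 0, 0, 0],
    [1, 0, 0, 0, 0, 0, 0]
  ]
}}

```text
time_s: 17.0
eef_pos: [488.0, 80.5, 148.3]
ee_rot: [0.707, 0.707, -0.001, -0.001]
contact_force: [-0.8, 0.8, -1.5]
finger_gap: 0.538
finger_force: 30.7
```

```bash
python3 go.py 491 81 143 0
python3 - <<'E'
from meas import *
s=snap("scene"); A=cv2.resize(s.col[110:210,220:340],(720,600),interpolation=2); cv2.imwrite("pics/s5.png",A[:,:,::-1])
print(spokes([s],(599.3,121.7),180))
E
```

```text
t 17.0 p [488.   80.5 148.3] yawY 0.0 tilt 0.19 F [-0.8  0.8 -1.5] gap 0.538 gf 30.7 j [ 0.32 -0.4 ]
 -> (491.0, 81.0, 143.0, 0.0) turn/4deg [-0.05  0.01  0.  ] shift/50 in final tool axes [0.01 0.06 0.11]
(array([600.4, 117. , 181.2]), np.float64(18401.7), 506)
```

View pics/s5.png

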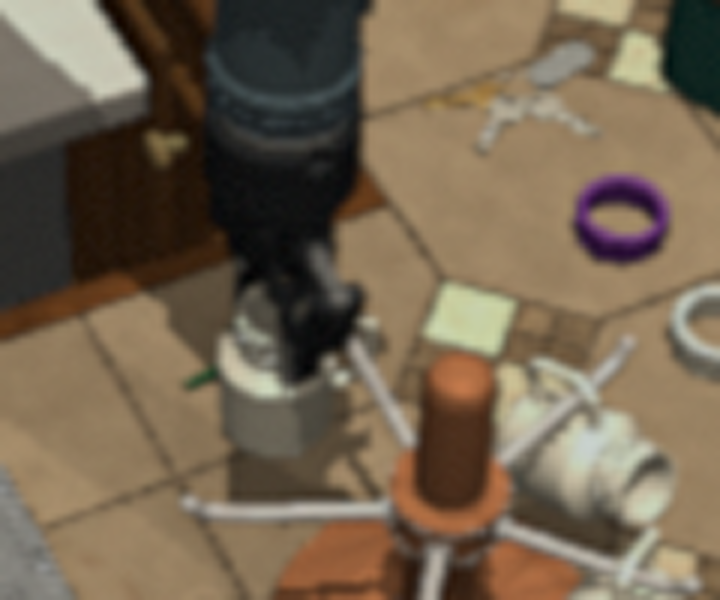

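{"op": "arm_command", "data": {
  "series": [
    [1, 0, 0, 0.1, 0, 0, 0],
    [1, 0, 0, 0.04, 0, 0, 0],
    [1, 0, 0, 0, 0, 0, 0],
    [1, 0, 0, 0, 0, 0, 0]
  ]
}}

```text
time_s: 17.45
eef_pos: [490.0, 80.5, 143.0]
ee_rot: [0.707, 0.707, -0.0, 0.0]
contact_force: [-1.2, -0.3, 0.5]
finger_gap: 0.537
finger_force: 30.9
```

```bash
python3 go.py 491 81 143 0
```

```text
t 17.45 p [490.   80.5 143. ] yawY -0.0 tilt 0.01 F [-1.2 -0.3  0.5] gap 0.537 gf 30.9 j [ 0.32 -0.41]
 -> (491.0, 81.0, 143.0, 0.0) turn/4deg [ 0.    0.   -0.01] shift/50 in final tool axes [ 0.01  0.02 -0.  ]
```

Contact is beginning; release and withdraw upward.

{"op": "arm_command", "data": {
  "series": [
    [-1, 0, 0, 0, 0, 0, 0],
    [-1, 0, 0, 0, 0, 0, 0],
    [-1, 0, 0, 0, 0, 0, 0],
    [-1, 0, 0, 0, 0, 0, 0],
    [-1, 0, 0, 0, 0, 0, 0]
  ]
}}

```text
time_s: 17.95
eef_pos: [489.9, 80.8, 142.8]
ee_rot: [0.707, 0.707, 0.0, 0.0]
contact_force: [-0.1, -0.4, 0.5]
finger_gap: 1.0
finger_force: 0.0
```

{"op": "arm_command", "data": {
  "series": [
    [-1, 0, 0, -0.2, 0, 0, 0],
    [-1, 0, 0, -0.5, 0, 0, 0],
    [-1, 0, 0, -0.8, 0, 0, 0],
    [-1, 0, 0, -0.8, 0, 0, 0],
    [-1, 0, 0, -0.6, 0, 0, 0]
  ]
}}

```text
time_s: 18.45
eef_pos: [490.7, 81.3, 291.3]
ee_rot: [0.707, 0.707, 0.001, 0.001]
contact_force: [-0.2, 0.8, -0.8]
finger_gap: 0.997
finger_force: 0.0
```

{"op": "arm_command", "data": {
  "series": [
    [-1, 0, 0, -0.3, 0, 0, 0],
    [-1, 0, 0, 0, 0, 0, 0],
    [-1, 0, 0, 0, 0, 0, 0]
  ]
}}

```text
time_s: 18.75
eef_pos: [489.7, 80.7, 302.8]
ee_rot: [0.707, 0.707, 0.0, 0.0]
contact_force: [-0.5, -0.3, -1.2]
finger_gap: 0.998
finger_force: 0.0
```

```bash
python3 go.py 599.2 121.5 310 0 599.2 121.5 181 0
python3 - <<'E'
from meas import *
s=snap("scene"); A=cv2.resize(s.col[110:210,220:340],(600,500),interpolation=2); cv2.imwrite("pics/s6.png",A[:,:,::-1])
print(spokes([s],(599.3,121.7),180)); hooks(s,(599.5,121.6)); cup2([s],(586,-204)); cup2([s],(483,-311)); ring([s],(486,370)); ring([s],(593,347))
E
```

```text
t 18.75 p [489.7  80.7 302.8] yawY -0.0 tilt 0.02 F [-0.5 -0.3 -1.2] gap 0.998 gf 0.0 j [ 0.38 -0.28]
 -> (599.2, 121.5, 310.0, 0.0) turn/4deg [ 0.  0. -0.] shift/50 in final tool axes [ 0.82  2.19 -0.14]
 -> (599.2, 121.5, 181.0, 0.0) turn/4deg [0. 0. 0.] shift/50 in final tool axes [0.   0.   2.58]
(array([600.7, 122.5, 323.3]), np.float64(3928.0), 433)
  hook? [281. 166.] 79 [496. 130. 137.] ang 175.5
  hook? [318. 173.] 69 [566. 221. 133.] ang 108.5
  hook? [258. 195.] 47 [566.  18. 135.] ang 252.0
  hook? [327. 205.] 75 [685. 185. 134.] ang 36.7
  hook? [289. 221.] 35 [687.  58. 136.] ang 323.9
  cup [ 586.3 -204.1] [(176, 114)] handle 136.6 51.0 24
  cup [ 483.  -311.7] [(177, 117)] handle -91.6 52.0 30
  ring [488.3 368.4] 87
  ring [595.7 345. ] 94
```

View pics/s6.png

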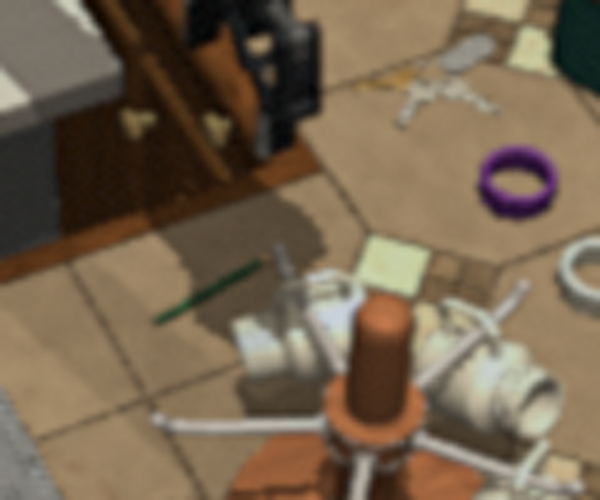

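{"op": "arm_command", "data": {
  "series": [
    [-1, 0.12, 0.3, -0.14, 0, 0, 0],
    [-1, 0.2, 0.55, 0, 0, 0, 0],
    [-1, 0.2, 0.55, 0, 0, 0, 0],
    [-1, 0.2, 0.5, 0, 0, 0, 0],
    [-1, 0.1, 0.29, 0, 0, 0, 0]
  ]
}}

```text
time_s: 19.3
eef_pos: [599.9, 122.3, 307.0]
ee_rot: [0.707, 0.707, -0.001, -0.002]
contact_force: [-0.2, -0.4, 0.1]
finger_gap: 1.003
finger_force: 0.0
```

{"op": "arm_command", "data": {
  "series": [
    [-1, 0, 0, 0, 0, 0, 0],
    [-1, 0, 0, 0.3, 0, 0, 0],
    [-1, 0, 0, 0.6, 0, 0, 0],
    [-1, 0, 0, 0.6, 0, 0, 0],
    [-1, 0, 0, 0.6, 0, 0, 0]
  ]
}}

```text
time_s: 19.8
eef_pos: [597.4, 120.7, 202.3]
ee_rot: [0.707, 0.707, -0.001, -0.0]
contact_force: [0.1, -0.0, -0.4]
finger_gap: 1.002
finger_force: 0.0
```

{"op": "arm_command", "data": {
  "series": [
    [-1, 0, 0, 0.3, 0, 0, 0],
    [-1, 0, 0, 0.15, 0, 0, 0],
    [-1, 0, 0, 0, 0, 0, 0],
    [-1, 0, 0, 0, 0, 0, 0]
  ]
}}

```text
time_s: 20.2
eef_pos: [600.2, 122.0, 183.6]
ee_rot: [0.707, 0.707, 0.001, 0.001]
contact_force: [0.4, -0.2, 0.7]
finger_gap: 1.002
finger_force: 0.0
```

{"op": "arm_command", "data": {
  "series": [
    [1, 0, 0, 0, 0, 0, 0],
    [1, 0, 0, 0, 0, 0, 0],
    [1, 0, 0, 0, 0, 0, 0],
    [1, 0, 0, 0, 0, 0, 0],
    [1, 0, 0, 0, 0, 0, 0]
  ],
  "newtons": 40
}}

```text
time_s: 20.7
eef_pos: [599.1, 121.8, 183.3]
ee_rot: [0.707, 0.707, -0.0, -0.0]
contact_force: [-3.0, -1.1, 5.0]
finger_gap: 0.429
finger_force: 41.6
```

```bash
python3 go.py 599.2 121.5 181 -71.4
```

```text
t 20.7 p [599.1 121.8 183.3] yawY -0.0 tilt 0.04 F [-3.  -1.1  5. ] gap 0.429 gf 41.6 j [ 0.23 -0.48]
 -> (599.2, 121.5, 181.0, -71.4) turn/4deg [-0.000e+00  1.000e-02  1.784e+01] shift/50 in final tool axes [-0.    0.01  0.05]
```

{"op": "arm_command", "data": {
  "series": [
    [1, 0, 0, 0, 0, 0, 0.5],
    [1, 0, 0, 0, 0, 0, 1],
    [1, 0, 0, 0, 0, 0, 1],
    [1, 0, 0, 0, 0, 0, 1],
    [1, 0, 0, 0, 0, 0, 1]
  ]
}}

```text
time_s: 21.2
eef_pos: [599.1, 121.8, 183.3]
ee_rot: [0.81, 0.587, -0.0, 0.0]
contact_force: [-2.5, -1.1, 5.7]
finger_gap: 0.436
finger_force: 41.5
```

{"op": "arm_command", "data": {
  "series": [
    [1, 0, 0, 0, 0, 0, 1],
    [1, 0, 0, 0, 0, 0, 1],
    [1, 0, 0, 0, 0, 0, 1],
    [1, 0, 0, 0, 0, 0, 1],
    [1, 0, 0, 0, 0, 0, 1]
  ]
}}

```text
time_s: 21.7
eef_pos: [599.1, 121.8, 183.3]
ee_rot: [0.899, 0.437, -0.0, 0.0]
contact_force: [-3.3, -0.4, 5.0]
finger_gap: 0.434
finger_force: 41.5
```

{"op": "arm_command", "data": {
  "series": [
    [1, 0, 0, 0, 0, 0, 1],
    [1, 0, 0, 0, 0, 0, 1],
    [1, 0, 0, 0, 0, 0, 1],
    [1, 0, 0, 0, 0, 0, 1],
    [1, 0, 0, 0, 0, 0, 1]
  ]
}}

```text
time_s: 22.2
eef_pos: [599.1, 121.8, 183.3]
ee_rot: [0.962, 0.274, -0.0, 0.0]
contact_force: [-2.6, -0.8, 5.8]
finger_gap: 0.434
finger_force: 41.5
```

{"op": "arm_command", "data": {
  "series": [
    [1, 0, 0, 0, 0, 0, 1],
    [1, 0, 0, 0, 0, 0, 1],
    [1, 0, 0, 0, 0, 0, 1],
    [1, 0, 0, 0, 0, 0, 0.35],
    [1, 0, 0, 0, 0, 0, 0]
  ]
}}

```text
time_s: 22.7
eef_pos: [599.1, 121.9, 183.3]
ee_rot: [0.987, 0.161, -0.0, 0.0]
contact_force: [-3.6, -0.5, 5.6]
finger_gap: 0.433
finger_force: 41.6
```

{"op": "arm_command", "data": {
  "series": [
    [-1, 0, 0, 0, 0, 0, 0],
    [-1, 0, 0, 0, 0, 0, 0],
    [-1, 0, 0, 0, 0, 0, 0],
    [-1, 0, 0, 0, 0, 0, 0],
    [-1, 0, 0, -0.3, 0, 0, 0]
  ]
}}

```text
time_s: 23.2
eef_pos: [597.5, 121.0, 195.1]
ee_rot: [0.987, 0.162, -0.003, 0.0]
contact_force: [-0.7, -0.4, -1.0]
finger_gap: 0.996
finger_force: 0.0
```

{"op": "arm_command", "data": {
  "series": [
    [-1, 0, 0, -0.6, 0, 0, 0],
    [-1, 0, 0, -0.7, 0, 0, 0],
    [-1, 0, 0, -0.5, 0, 0, -1],
    [-1, 0, 0, -0.2, 0, 0, -1],
    [-1, 0, 0, 0, 0, 0, -1]
  ]
}}

```text
time_s: 23.7
eef_pos: [601.3, 122.5, 301.9]
ee_rot: [0.964, 0.265, 0.004, 0.0]
contact_force: [0.6, 0.4, -0.7]
finger_gap: 1.004
finger_force: 0.0
```

```bash
python3 go.py 585.3 -204 300 46
python3 - <<'E'
from meas import *
s=snap("scene"); print(spokes([s],(599.3,121.7),180)); hooks(s,(599.5,121.6)); t=snap("top"); print(spokes([t],(599.3,121.7),180));
for c in (s,t):
    for g in ((586,-204),(483,-311)): 
        try: cup2([c],g)
        except Exception as e: print(e)
A=cv2.resize(s.col[110:260,130:370],(800,500),interpolation=2); cv2.imwrite("pics/s7.png",A[:,:,::-1])
E
```

```text
t 23.7 p [601.3 122.5 301.9] yawY -59.2 tilt 0.41 F [ 0.6  0.4 -0.7] gap 1.004 gf 0.0 j [ 0.09 -1.4 ]
 -> (585.3, -204.0, 300.0, 46.0) turn/4deg [  0.11  -0.04 -26.31] shift/50 in final tool axes [-4.31 -4.92  0.04]
(array([601.7, 122.5, 179.9]), np.float64(3995.2), 439)
  hook? [278. 165.] 40 [489. 122. 136.] ang 179.8
  hook? [319. 174.] 76 [574. 223. 134.] ang 104.1
  hook? [258. 195.] 42 [566.  16. 136.] ang 252.5
  hook? [327. 205.] 69 [685. 185. 135.] ang 36.6
  hook? [292. 220.] 69 [689.  66. 134.] ang 328.0
(array([597. , 124.4, 324. ]), np.float64(2527.5), 276)
  cup [ 586.4 -204.1] [(175, 116)] handle 136.1 51.0 24
  cup [ 482.8 -311.8] [(171, 118)] handle -92.0 52.0 28
  cup [ 581.7 -201.2] [(9, 0)] handle 0.0 0.0 0
  cup [ 480.5 -310.9] [(109, 74)] handle -95.1 52.0 17
```

{"op": "arm_command", "data": {
  "series": [
    [-1, 0, 0, 0, 0, 0, -1],
    [-1, 0, 0, 0, 0, 0, -1],
    [-1, 0, 0, 0, 0, 0, -1],
    [-1, 0, 0, 0, 0, 0, -1],
    [-1, 0, 0, 0, 0, 0, -1]
  ]
}}

```text
time_s: 24.3
eef_pos: [599.2, 121.6, 297.3]
ee_rot: [0.904, 0.428, -0.0, -0.0]
contact_force: [0.2, -0.1, -0.5]
finger_gap: 1.002
finger_force: 0.0
```

{"op": "arm_command", "data": {
  "series": [
    [-1, 0, 0, 0, 0, 0, -1],
    [-1, 0, 0, 0, 0, 0, -1],
    [-1, 0, 0, 0, 0, 0, -1],
    [-1, 0, 0, 0, 0, 0, -1],
    [-1, 0, 0, 0, 0, 0, -1]
  ]
}}

```text
time_s: 24.8
eef_pos: [599.2, 121.6, 297.3]
ee_rot: [0.816, 0.578, -0.0, -0.0]
contact_force: [-1.1, -0.6, -0.3]
finger_gap: 1.002
finger_force: 0.0
```

{"op": "arm_command", "data": {
  "series": [
    [-1, 0, 0, 0, 0, 0, -1],
    [-1, 0, 0, 0, 0, 0, -1],
    [-1, 0, 0, 0, 0, 0, -1],
    [-1, 0, 0, 0, 0, 0, -1],
    [-1, 0, 0, 0, 0, 0, -1]
  ]
}}

```text
time_s: 25.3
eef_pos: [599.2, 121.6, 297.3]
ee_rot: [0.703, 0.711, -0.0, -0.0]
contact_force: [-0.2, -0.2, 0.4]
finger_gap: 1.002
finger_force: 0.0
```

{"op": "arm_command", "data": {
  "series": [
    [-1, 0, 0, 0, 0, 0, -1],
    [-1, 0, 0, 0, 0, 0, -1],
    [-1, 0, 0, 0, 0, 0, -1],
    [-1, 0, 0, 0, 0, 0, -1],
    [-1, 0, 0, 0, 0, 0, -1]
  ]
}}

```text
time_s: 25.8
eef_pos: [599.2, 121.5, 297.3]
ee_rot: [0.569, 0.822, -0.0, -0.0]
contact_force: [0.2, -0.5, -0.3]
finger_gap: 0.998
finger_force: 0.0
```

{"op": "arm_command", "data": {
  "series": [
    [-1, 0, 0, 0, 0, 0, -1],
    [-1, 0, 0, 0, 0, 0, -1],
    [-1, 0, 0, 0, 0, 0, -1],
    [-1, 0, 0, 0, 0, 0, -1],
    [-1, 0, 0, 0, 0, 0, -1]
  ]
}}

```text
time_s: 26.3
eef_pos: [599.3, 121.5, 297.3]
ee_rot: [0.418, 0.909, -0.0, -0.0]
contact_force: [0.6, -0.4, 0.6]
finger_gap: 0.998
finger_force: 0.0
```

{"op": "arm_command", "data": {
  "series": [
    [-1, 0, 0, 0, 0, 0, -1],
    [-1, 0, 0, 0, 0, 0, -0.3],
    [-1, -0.3, -0.35, 0, 0, 0, 0],
    [-1, -0.6, -0.68, 0, 0, 0, 0],
    [-1, -0.6, -0.68, 0, 0, 0, 0]
  ]
}}

```text
time_s: 26.8
eef_pos: [593.3, 8.3, 297.5]
ee_rot: [0.376, 0.927, 0.0, 0.0]
contact_force: [1.2, -0.8, 0.7]
finger_gap: 0.997
finger_force: 0.0
```

{"op": "arm_command", "data": {
  "series": [
    [-1, -0.6, -0.68, 0, 0, 0, 0],
    [-1, -0.6, -0.68, 0.3, 0, 0, 0],
    [-1, -0.6, -0.68, 0.6, 0, 0, 0],
    [-1, -0.6, -0.68, 0.6, 0, 0, 0],
    [-1, -0.3, -0.35, 0.6, 0, 0, 0]
  ]
}}

```text
time_s: 27.3
eef_pos: [583.0, -194.9, 196.7]
ee_rot: [0.38, 0.925, -0.001, 0.001]
contact_force: [1.3, -0.4, -0.2]
finger_gap: 1.001
finger_force: 0.0
```

{"op": "arm_command", "data": {
  "series": [
    [-1, -0.1, -0.1, 0.4, 0, 0, 0],
    [-1, 0, 0, 0.2, 0, 0, 0],
    [-1, 0, 0, 0, 0, 0, 0],
    [-1, 0, 0, 0, 0, 0, 0],
    [-1, 0, 0, 0, 0, 0, 0]
  ]
}}

```text
time_s: 27.8
eef_pos: [585.4, -194.3, 169.1]
ee_rot: [0.375, 0.927, 0.0, 0.002]
contact_force: [-0.5, 0.6, 0.1]
finger_gap: 0.998
finger_force: 0.0
```

```bash
python3 go.py 585.5 -203.8 66 46
python3 - <<'E'
from meas import *
s=snap("scene"); cup2([s],(586,-204)); cup2([s],(483,-311))
E
```

```text
t 27.8 p [ 585.4 -194.3  169.1] yawY 45.9 tilt 0.19 F [-0.5  0.6  0.1] gap 0.998 gf 0.0 j [0.69 0.86]
 -> (585.5, -203.8, 66.0, 46.0) turn/4deg [ 0.03  0.04 -0.02] shift/50 in final tool axes [-0.13 -0.14  2.06]
  cup [ 586.5 -204.2] [(178, 120)] handle 135.9 51.0 28
  cup [ 483.  -311.6] [(185, 118)] handle -91.2 52.0 29
```

{"op": "arm_command", "data": {
  "series": [
    [-1, -0.13, -0.14, 0.3, 0, 0, 0],
    [-1, 0, 0, 0.5, 0, 0, 0],
    [-1, 0, 0, 0.5, 0, 0, 0],
    [-1, 0, 0, 0.4, 0, 0, 0],
    [-1, 0, 0, 0.25, 0, 0, 0]
  ]
}}

```text
time_s: 28.35
eef_pos: [581.9, -205.9, 67.0]
ee_rot: [0.377, 0.926, -0.0, -0.002]
contact_force: [-0.2, -0.8, 0.6]
finger_gap: 1.004
finger_force: 0.0
```

{"op": "arm_command", "data": {
  "series": [
    [-1, 0, 0, 0.13, 0, 0, 0],
    [-1, 0, 0, 0, 0, 0, 0],
    [-1, 0, 0, 0, 0, 0, 0],
    [-1, 0, 0, 0, 0, 0, 0]
  ]
}}

```text
time_s: 28.75
eef_pos: [584.6, -205.6, 64.4]
ee_rot: [0.376, 0.926, 0.0, 0.001]
contact_force: [-0.1, -0.6, 0.5]
finger_gap: 0.997
finger_force: 0.0
```

```bash
python3 go.py 585.5 -204 65 46
```

```text
t 28.75 p [ 584.6 -205.6   64.4] yawY 45.8 tilt 0.14 F [-0.1 -0.6  0.5] gap 0.997 gf 0.0 j [0.67 0.81]
 -> (585.5, -204.0, 65.0, 46.0) turn/4deg [ 0.02  0.03 -0.05] shift/50 in final tool axes [ 0.01  0.04 -0.01]
```

Close, lift and turn to yaw 0 (46° clockwise).

{"op": "arm_command", "data": {
  "series": [
    [1, 0, 0.03, 0, 0, 0, 0],
    [1, 0, 0, 0, 0, 0, 0],
    [1, 0, 0, 0, 0, 0, 0],
    [1, 0, 0, 0, 0, 0, 0],
    [1, 0, 0, 0, 0, 0, 0]
  ],
  "newtons": 30
}}

```text
time_s: 29.25
eef_pos: [585.1, -204.5, 64.0]
ee_rot: [0.376, 0.926, -0.0, 0.001]
contact_force: [-1.0, -0.7, 5.1]
finger_gap: 0.53
finger_force: 30.6
```

```bash
python3 go.py 585.5 -204 205 0
```

```text
t 29.25 p [ 585.1 -204.5   64. ] yawY 45.8 tilt 0.06 F [-1.  -0.7  5.1] gap 0.53 gf 30.6 j [0.66 0.81]
 -> (585.5, -204.0, 205.0, 0.0) turn/4deg [1.000e-02 1.000e-02 1.145e+01] shift/50 in final tool axes [ 0.01  0.01 -2.82]
```

{"op": "arm_command", "data": {
  "series": [
    [1, 0, 0, -0.2, 0, 0, 0],
    [1, 0, 0, -0.4, 0, 0, 0],
    [1, 0, 0, -0.5, 0, 0, 0],
    [1, 0, 0, -0.5, 0, 0, 0],
    [1, 0, 0, -0.5, 0, 0, 0]
  ]
}}

```text
time_s: 29.75
eef_pos: [583.9, -204.1, 168.6]
ee_rot: [0.376, 0.927, 0.0, -0.001]
contact_force: [-0.2, 0.6, -0.1]
finger_gap: 0.532
finger_force: 30.8
```

{"op": "arm_command", "data": {
  "series": [
    [1, 0, 0, -0.4, 0, 0, 0.5],
    [1, 0, 0, -0.25, 0, 0, 1],
    [1, 0, 0, 0, 0, 0, 1],
    [1, 0, 0, 0, 0, 0, 1],
    [1, 0, 0, 0, 0, 0, 1]
  ]
}}

```text
time_s: 30.25
eef_pos: [584.1, -204.2, 200.5]
ee_rot: [0.518, 0.855, -0.0, -0.0]
contact_force: [-0.9, -0.5, -0.9]
finger_gap: 0.532
finger_force: 30.8
```

{"op": "arm_command", "data": {
  "series": [
    [1, 0, 0, 0, 0, 0, 1],
    [1, 0, 0, 0, 0, 0, 1],
    [1, 0, 0, 0, 0, 0, 1],
    [1, 0, 0, 0, 0, 0, 1],
    [1, 0, 0, 0, 0, 0, 1]
  ]
}}

```text
time_s: 30.75
eef_pos: [584.0, -204.1, 200.2]
ee_rot: [0.658, 0.753, -0.0, -0.0]
contact_force: [0.5, -0.6, -0.8]
finger_gap: 0.531
finger_force: 30.8
```

{"op": "arm_command", "data": {
  "series": [
    [1, 0, 0, 0, 0, 0, 1],
    [1, 0, 0, 0, 0, 0, 1],
    [1, 0, 0, 0, 0, 0, 0],
    [1, 0, 0, 0, 0, 0, 0]
  ]
}}

```text
time_s: 31.15
eef_pos: [584.2, -204.1, 200.4]
ee_rot: [0.708, 0.706, -0.0, -0.0]
contact_force: [0.2, -0.4, -1.6]
finger_gap: 0.534
finger_force: 30.8
```

```bash
python3 go.py 415 81 205 0
python3 - <<'E'
from meas import *
s=snap("scene"); print(spokes([s],(599.3,121.7),180))
E
```

```text
t 31.15 p [ 584.2 -204.1  200.4] yawY -0.1 tilt 0.03 F [ 0.2 -0.4 -1.6] gap 0.534 gf 30.8 j [0.6  0.14]
 -> (415.0, 81.0, 205.0, 0.0) turn/4deg [-0.01 -0.   -0.03] shift/50 in final tool axes [ 5.7  -3.38 -0.09]
(array([601.8, 122.6, 180. ]), np.float64(4125.1), 441)
```

{"op": "arm_command", "data": {
  "series": [
    [1, 0.3, -0.18, 0, 0, 0, 0],
    [1, 0.6, -0.35, 0, 0, 0, 0],
    [1, 0.7, -0.42, 0, 0, 0, 0],
    [1, 0.7, -0.42, 0, 0, 0, 0],
    [1, 0.7, -0.42, 0, 0, 0, 0]
  ]
}}

```text
time_s: 31.7
eef_pos: [494.7, -52.6, 200.6]
ee_rot: [0.708, 0.706, 0.0, 0.0]
contact_force: [0.4, -0.4, -0.9]
finger_gap: 0.532
finger_force: 30.9
```

{"op": "arm_command", "data": {
  "series": [
    [1, 0.7, -0.42, 0, 0, 0, 0],
    [1, 0.7, -0.42, 0, 0, 0, 0],
    [1, 0.6, -0.36, 0.1, 0, 0, 0],
    [1, 0.4, -0.24, 0.2, 0, 0, 0],
    [1, 0.2, -0.12, 0.2, 0, 0, 0]
  ]
}}

```text
time_s: 32.2
eef_pos: [416.9, 78.7, 175.8]
ee_rot: [0.707, 0.708, 0.0, 0.001]
contact_force: [0.8, 0.4, -1.1]
finger_gap: 0.533
finger_force: 30.9
```

{"op": "arm_command", "data": {
  "series": [
    [1, 0.1, -0.03, 0.15, 0, 0, 0],
    [1, 0, 0, 0, 0, 0, 0],
    [1, 0, 0, 0, 0, 0, 0],
    [1, 0, 0, 0, 0, 0, 0]
  ]
}}

```text
time_s: 32.6
eef_pos: [417.6, 80.5, 168.6]
ee_rot: [0.709, 0.705, 0.0, 0.0]
contact_force: [0.6, 0.9, -1.8]
finger_gap: 0.531
finger_force: 30.9
```

```bash
cat >> meas.py <<'E'
def held(c,x,y,sg=1):
    P=c.pts()[c.dep>0]; q=P[(abs(P[:,0]-x)<40)&(abs(P[:,1]-y)<75)&(P[:,2]>95)&(P[:,2]<175)]
    d=sg*(q[:,1]-y); h=q[d>36]; print("handle",len(h),h.min(0).round(),h.max(0).round(),h.mean(0).round(1))
    b=q[(d<31)&(q[:,2]<155)]; print("body",len(b),circ(b[:,:2],30).round(1),np.percentile(b[:,2],[2,98]).round())
E
python3 go.py 415 81 167 0 491 81 167 0
python3 - <<'E'
from meas import *
for n in("scene","top"):
    c=snap(n); print(spokes([c],(599.3,121.7),180)); held(c,415,81)
E
```

```text
t 32.6 p [417.6  80.5 168.6] yawY -0.3 tilt 0.06 F [ 0.6  0.9 -1.8] gap 0.531 gf 30.9 j [ 0.36 -0.33]
 -> (415.0, 81.0, 167.0, 0.0) turn/4deg [ 0.01 -0.   -0.08] shift/50 in final tool axes [ 0.01 -0.05  0.03]
 -> (491.0, 81.0, 167.0, 0.0) turn/4deg [0. 0. 0.] shift/50 in final tool axes [0.   1.52 0.  ]
(array([601.9, 122.4, 179.9]), np.float64(3946.3), 441)
handle 34 [416. 117. 116.] [424. 138. 166.] [420.  130.3 139.2]
body 179 [417.8  81.6] [110. 155.]
(array([596.8, 124.7, 180.1]), np.float64(1692.9), 148)
handle 33 [411. 118. 119.] [420. 140. 167.] [415.5 129.7 144.9]
body 107 [417.6  81.4] [110. 154.]
```

{"op": "arm_command", "data": {
  "series": [
    [1, 0, 0.2, 0, 0, 0, 0],
    [1, 0, 0.35, 0, 0, 0, 0],
    [1, 0, 0.4, 0, 0, 0, 0],
    [1, 0, 0.32, 0, 0, 0, 0],
    [1, 0, 0.2, 0, 0, 0, 0]
  ]
}}

```text
time_s: 33.2
eef_pos: [492.4, 80.7, 168.3]
ee_rot: [0.709, 0.705, 0.001, 0.0]
contact_force: [0.1, 0.4, 0.4]
finger_gap: 0.533
finger_force: 30.9
```

{"op": "arm_command", "data": {
  "series": [
    [1, 0, 0, 0.1, 0, 0, 0],
    [1, 0, 0, 0.15, 0, 0, 0],
    [1, 0, 0, 0.1, 0, 0, 0],
    [1, 0, 0, 0.08, 0, 0, 0],
    [1, 0, 0, 0.05, 0, 0, 0]
  ]
}}

```text
time_s: 33.7
eef_pos: [489.2, 80.6, 143.6]
ee_rot: [0.708, 0.706, -0.001, -0.0]
contact_force: [-1.1, -1.9, 1.2]
finger_gap: 0.53
finger_force: 31.2
```

{"op": "arm_command", "data": {
  "series": [
    [1, 0, 0, 0, 0, 0, 0],
    [1, 0, 0, 0, 0, 0, 0]
  ]
}}

```text
time_s: 33.9
eef_pos: [490.2, 81.2, 144.4]
ee_rot: [0.708, 0.706, 0.0, 0.0]
contact_force: [-0.9, -0.0, 0.8]
finger_gap: 0.532
finger_force: 31.0
```

```bash
python3 go.py 491 81 144 0
```

```text
t 33.9 p [490.2  81.2 144.4] yawY -0.2 tilt 0.02 F [-0.9 -0.   0.8] gap 0.532 gf 31.0 j [ 0.32 -0.41]
 -> (491.0, 81.0, 144.0, 0.0) turn/4deg [ 0.01 -0.   -0.05] shift/50 in final tool axes [-0.    0.02  0.01]
```

Contact at the wire just as with the first cup; release and retract.

{"op": "arm_command", "data": {
  "series": [
    [-1, 0, 0, 0, 0, 0, 0],
    [-1, 0, 0, 0, 0, 0, 0],
    [-1, 0, 0, 0, 0, 0, 0],
    [-1, 0, 0, 0, 0, 0, 0],
    [-1, 0, 0, 0, 0, 0, 0]
  ]
}}

```text
time_s: 34.4
eef_pos: [490.2, 81.1, 144.1]
ee_rot: [0.708, 0.706, 0.0, 0.0]
contact_force: [-0.8, -0.2, 0.8]
finger_gap: 0.996
finger_force: 0.0
```

{"op": "arm_command", "data": {
  "series": [
    [-1, 0, 0, -0.2, 0, 0, 0],
    [-1, 0, 0, -0.5, 0, 0, 0],
    [-1, 0, 0, -0.8, 0, 0, 0],
    [-1, 0, 0, -0.8, 0, 0, 0],
    [-1, 0, 0, -0.6, 0, 0, 0]
  ]
}}

```text
time_s: 34.9
eef_pos: [490.9, 81.6, 292.6]
ee_rot: [0.708, 0.706, 0.001, 0.001]
contact_force: [0.2, 1.0, 0.7]
finger_gap: 0.998
finger_force: 0.0
```

{"op": "arm_command", "data": {
  "series": [
    [-1, 0, 0, -0.3, 0, 0, 0],
    [-1, 0, 0, 0, 0, 0, 0],
    [-1, 0, 0, 0, 0, 0, 0]
  ]
}}

```text
time_s: 35.2
eef_pos: [489.9, 81.0, 304.2]
ee_rot: [0.708, 0.706, 0.0, 0.0]
contact_force: [0.9, 1.1, -0.5]
finger_gap: 1.0
finger_force: 0.0
```

```bash
python3 go.py 599.2 121.5 305 0 599.2 121.5 181 0
python3 - <<'E'
from meas import *
s=snap("scene"); A=cv2.resize(s.col[120:250,130:380],(800,416),interpolation=2); cv2.imwrite("pics/s8.png",A[:,:,::-1])
print(spokes([s],(599.3,121.7),180)); hooks(s,(599.5,121.6)); cup2([s],(483,-311)); ring([s],(486,370)); ring([s],(593,347))
E
```

```text
t 35.2 p [489.9  81.  304.2] yawY -0.2 tilt 0.03 F [ 0.9  1.1 -0.5] gap 1.0 gf 0.0 j [ 0.38 -0.28]
 -> (599.2, 121.5, 305.0, 0.0) turn/4deg [ 0.01  0.   -0.05] shift/50 in final tool axes [ 0.81  2.19 -0.02]
 -> (599.2, 121.5, 181.0, 0.0) turn/4deg [0. 0. 0.] shift/50 in final tool axes [0.   0.   2.48]
(array([601.7, 123.2, 323.9]), np.float64(5244.1), 463)
  hook? [280. 165.] 74 [493. 128. 137.] ang 176.7
  hook? [320. 172.] 42 [567. 228. 136.] ang 106.9
  hook? [258. 195.] 40 [566.  16. 136.] ang 252.6
  hook? [327. 205.] 69 [685. 186. 134.] ang 36.9
  hook? [292. 221.] 71 [689.  66. 134.] ang 328.1
  cup [ 483.  -311.4] [(178, 118)] handle -91.0 52.0 30
  ring [488.6 368.3] 91
  ring [595.5 345.6] 91
```

View pics/s8.png

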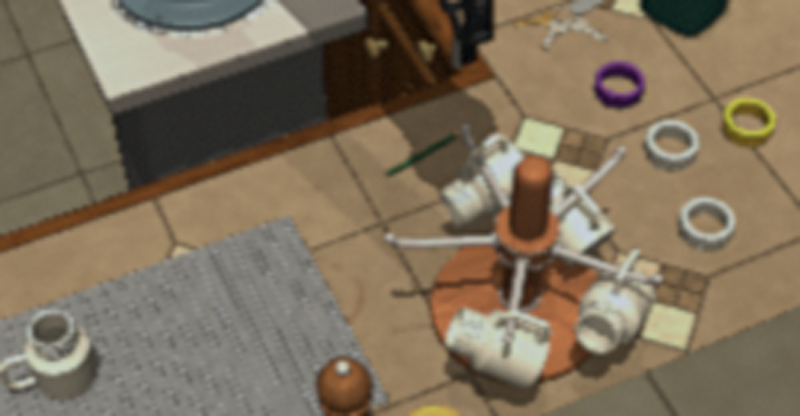

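{"op": "arm_command", "data": {
  "series": [
    [-1, 0.12, 0.3, -0.02, 0, 0, 0],
    [-1, 0.2, 0.55, 0, 0, 0, 0],
    [-1, 0.2, 0.55, 0, 0, 0, 0],
    [-1, 0.2, 0.5, 0, 0, 0, 0],
    [-1, 0.09, 0.29, 0, 0, 0, 0]
  ]
}}

```text
time_s: 35.75
eef_pos: [600.2, 121.9, 302.3]
ee_rot: [0.708, 0.706, -0.001, -0.002]
contact_force: [-0.2, -0.2, 0.2]
finger_gap: 0.999
finger_force: 0.0
```

{"op": "arm_command", "data": {
  "series": [
    [-1, 0, 0, 0, 0, 0, 0],
    [-1, 0, 0, 0.3, 0, 0, 0],
    [-1, 0, 0, 0.6, 0, 0, 0],
    [-1, 0, 0, 0.6, 0, 0, 0],
    [-1, 0, 0, 0.5, 0, 0, 0]
  ]
}}

```text
time_s: 36.25
eef_pos: [597.1, 119.9, 201.8]
ee_rot: [0.708, 0.706, -0.002, -0.001]
contact_force: [0.6, -0.9, 0.6]
finger_gap: 1.002
finger_force: 0.0
```

{"op": "arm_command", "data": {
  "series": [
    [-1, 0, 0, 0.3, 0, 0, 0],
    [-1, 0, 0, 0.15, 0, 0, 0],
    [-1, 0, 0, 0, 0, 0, 0],
    [-1, 0, 0, 0, 0, 0, 0]
  ]
}}

```text
time_s: 36.65
eef_pos: [600.4, 121.4, 183.7]
ee_rot: [0.708, 0.706, 0.001, 0.001]
contact_force: [0.5, -0.6, 0.6]
finger_gap: 1.001
finger_force: 0.0
```

{"op": "arm_command", "data": {
  "series": [
    [1, 0, 0, 0, 0, 0, 0],
    [1, 0, 0, 0, 0, 0, 0],
    [1, 0, 0, 0, 0, 0, 0],
    [1, 0, 0, 0, 0, 0, 0],
    [1, 0, 0, 0, 0, 0, 0]
  ],
  "newtons": 40
}}

```text
time_s: 37.15
eef_pos: [599.1, 121.3, 183.6]
ee_rot: [0.708, 0.706, -0.001, -0.0]
contact_force: [-4.2, -0.9, 5.4]
finger_gap: 0.434
finger_force: 41.3
```

```bash
python3 go.py 599.2 121.5 181 -72
```

```text
t 37.15 p [599.1 121.3 183.6] yawY -0.2 tilt 0.08 F [-4.2 -0.9  5.4] gap 0.434 gf 41.3 j [ 0.23 -0.48]
 -> (599.2, 121.5, 181.0, -72.0) turn/4deg [-1.000e-02  2.000e-02  1.795e+01] shift/50 in final tool axes [ 0.   -0.    0.05]
```

{"op": "arm_command", "data": {
  "series": [
    [1, 0, 0, 0, 0, 0, 0.5],
    [1, 0, 0, 0, 0, 0, 1],
    [1, 0, 0, 0, 0, 0, 1],
    [1, 0, 0, 0, 0, 0, 1],
    [1, 0, 0, 0, 0, 0, 1]
  ]
}}

```text
time_s: 37.65
eef_pos: [598.9, 121.3, 183.6]
ee_rot: [0.811, 0.585, -0.001, -0.0]
contact_force: [-4.0, -0.8, 6.6]
finger_gap: 0.433
finger_force: 41.3
```

{"op": "arm_command", "data": {
  "series": [
    [1, 0, 0, 0, 0, 0, 1],
    [1, 0, 0, 0, 0, 0, 1],
    [1, 0, 0, 0, 0, 0, 1],
    [1, 0, 0, 0, 0, 0, 1],
    [1, 0, 0, 0, 0, 0, 1]
  ]
}}

```text
time_s: 38.15
eef_pos: [598.7, 121.4, 183.6]
ee_rot: [0.9, 0.436, -0.001, -0.0]
contact_force: [-3.9, -1.3, 6.9]
finger_gap: 0.434
finger_force: 41.3
```

{"op": "arm_command", "data": {
  "series": [
    [1, 0, 0, 0, 0, 0, 1],
    [1, 0, 0, 0, 0, 0, 1],
    [1, 0, 0, 0, 0, 0, 1],
    [1, 0, 0, 0, 0, 0, 1],
    [1, 0, 0, 0, 0, 0, 1]
  ]
}}

```text
time_s: 38.65
eef_pos: [598.6, 121.5, 183.6]
ee_rot: [0.962, 0.273, -0.001, -0.0]
contact_force: [-4.8, -1.5, 6.2]
finger_gap: 0.438
finger_force: 41.3
```

{"op": "arm_command", "data": {
  "series": [
    [1, 0, 0, 0, 0, 0, 1],
    [1, 0, 0, 0, 0, 0, 1],
    [1, 0, 0, 0, 0, 0, 1],
    [1, 0, 0, 0, 0, 0, 0.5],
    [1, 0, 0, 0, 0, 0, 0]
  ]
}}

```text
time_s: 39.15
eef_pos: [598.5, 121.7, 183.6]
ee_rot: [0.988, 0.154, -0.001, -0.0]
contact_force: [-5.2, -0.9, 6.9]
finger_gap: 0.439
finger_force: 41.3
```

{"op": "arm_command", "data": {
  "series": [
    [-1, 0, 0, 0, 0, 0, 0],
    [-1, 0, 0, 0, 0, 0, 0],
    [-1, 0, 0, 0, 0, 0, 0],
    [-1, 0, 0, 0, 0, 0, 0],
    [-1, 0, 0, -0.3, 0, 0, 0]
  ]
}}

```text
time_s: 39.65
eef_pos: [597.9, 120.4, 195.5]
ee_rot: [0.988, 0.155, -0.003, 0.0]
contact_force: [-0.1, -0.4, -0.3]
finger_gap: 1.001
finger_force: 0.0
```

{"op": "arm_command", "data": {
  "series": [
    [-1, 0, 0, -0.6, 0, 0, 0],
    [-1, 0, 0, -0.7, 0, 0, 0],
    [-1, 0, 0, -0.5, 0, 0, -1],
    [-1, 0, 0, -0.2, 0, 0, -1],
    [-1, 0, 0, 0, 0, 0, -1]
  ]
}}

```text
time_s: 40.15
eef_pos: [601.6, 121.9, 302.2]
ee_rot: [0.966, 0.258, 0.004, 0.0]
contact_force: [-0.8, 0.7, -1.0]
finger_gap: 1.004
finger_force: 0.0
```

{"op": "arm_command", "data": {
  "series": [
    [-1, 0, 0, 0, 0, 0, -1],
    [-1, 0, 0, 0, 0, 0, -1],
    [-1, 0, 0, 0, 0, 0, -1],
    [-1, 0, 0, 0, 0, 0, -1],
    [-1, 0, 0, 0, 0, 0, -1]
  ]
}}

```text
time_s: 40.65
eef_pos: [600.1, 121.2, 299.0]
ee_rot: [0.906, 0.422, 0.001, 0.0]
contact_force: [-0.3, 0.4, -0.0]
finger_gap: 0.995
finger_force: 0.0
```

{"op": "arm_command", "data": {
  "series": [
    [-1, 0, 0, 0, 0, 0, -1],
    [-1, 0, 0, 0, 0, 0, -1],
    [-1, 0, 0, 0, 0, 0, -1],
    [-1, 0, 0, 0, 0, 0, -1],
    [-1, 0, 0, 0, 0, 0, -1]
  ]
}}

```text
time_s: 41.15
eef_pos: [600.1, 121.2, 299.0]
ee_rot: [0.819, 0.573, 0.001, 0.0]
contact_force: [-0.7, 0.7, 0.2]
finger_gap: 1.005
finger_force: 0.0
```

{"op": "arm_command", "data": {
  "series": [
    [-1, 0, 0, 0, 0, 0, -1],
    [-1, 0, 0, 0, 0, 0, -1],
    [-1, 0, 0, 0, 0, 0, -1],
    [-1, 0, 0, 0, 0, 0, -1],
    [-1, 0, 0, 0, 0, 0, -1]
  ]
}}

```text
time_s: 41.65
eef_pos: [600.1, 121.2, 299.0]
ee_rot: [0.707, 0.707, 0.001, 0.0]
contact_force: [0.0, -0.2, -0.5]
finger_gap: 1.0
finger_force: 0.0
```

```bash
python3 go.py 482 -311.5 297 0 482 -311.5 170 0
python3 - <<'E'
from meas import *
s=snap("scene"); t=snap("top"); print(spokes([s],(599.3,121.7),180)); hooks(s,(599.5,121.6)); hooks(t,(599.5,121.6))
for c in (s,t): cup2([c],(483,-311))
A=cv2.resize(s.col[110:240,210:370],(738,600),interpolation=2); cv2.imwrite("pics/s9.png",A[:,:,::-1])
E
```

```text
t 41.65 p [600.1 121.2 299. ] yawY -0.1 tilt 0.09 F [ 0.  -0.2 -0.5] gap 1.0 gf 0.0 j [ 0.21 -0.41]
 -> (482.0, -311.5, 297.0, 0.0) turn/4deg [ 0.02 -0.   -0.01] shift/50 in final tool axes [-8.65 -2.36  0.04]
 -> (482.0, -311.5, 170.0, 0.0) turn/4deg [0. 0. 0.] shift/50 in final tool axes [0.   0.   2.54]
(array([602.2, 121.8, 755.9]), np.float64(4987.4), 459)
  hook? [278. 165.] 40 [489. 122. 135.] ang 179.7
  hook? [320. 174.] 80 [573. 224. 134.] ang 104.4
  hook? [260. 197.] 71 [575.  19. 134.] ang 256.8
  hook? [328. 206.] 46 [690. 186. 136.] ang 35.3
  hook? [292. 220.] 74 [689.  67. 134.] ang 328.4
  hook? [238. 163.] 46 [685.  64. 136.] ang 326.3
  hook? [205. 163.] 28 [689. 189. 136.] ang 36.9
  hook? [251. 188.] 44 [568.  21. 135.] ang 252.4
  hook? [195. 190.] 50 [566. 223. 136.] ang 108.2
  hook? [222. 206.] 20 [489. 124. 137.] ang 178.6
  cup [ 483.4 -311.5] [(177, 124)] handle -91.7 53.0 26
  cup [ 480.4 -310.9] [(111, 81)] handle -94.6 51.0 17
```

View pics/s9.png

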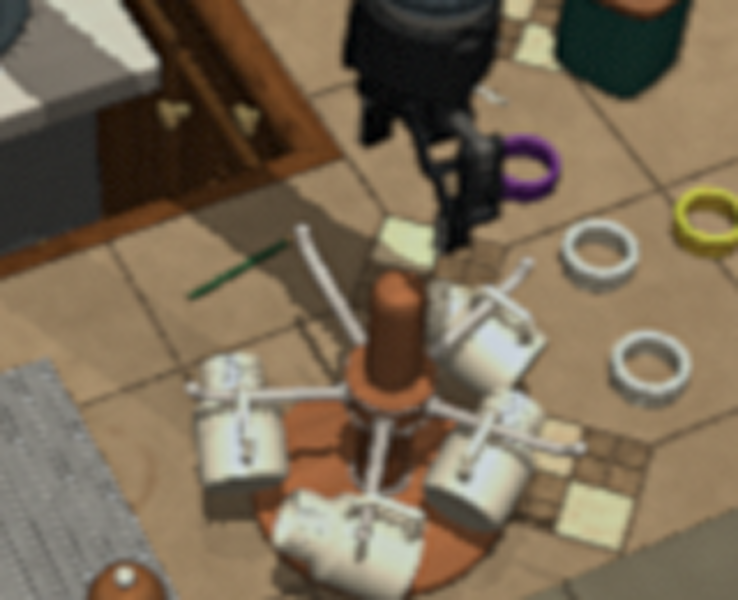

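{"op": "arm_command", "data": {
  "series": [
    [-1, -0.4, -0.1, 0, 0, 0, 0],
    [-1, -0.8, -0.22, 0, 0, 0, 0],
    [-1, -0.9, -0.25, 0, 0, 0, 0],
    [-1, -0.9, -0.25, 0, 0, 0, 0],
    [-1, -0.9, -0.25, 0, 0, 0, 0]
  ]
}}

```text
time_s: 42.25
eef_pos: [545.1, -75.2, 298.6]
ee_rot: [0.709, 0.705, 0.0, 0.001]
contact_force: [0.8, 0.2, 0.3]
finger_gap: 1.003
finger_force: 0.0
```

{"op": "arm_command", "data": {
  "series": [
    [-1, -0.9, -0.25, 0, 0, 0, 0],
    [-1, -0.9, -0.25, 0, 0, 0, 0],
    [-1, -0.9, -0.25, 0.2, 0, 0, 0],
    [-1, -0.9, -0.25, 0.4, 0, 0, 0],
    [-1, -0.65, -0.18, 0.6, 0, 0, 0]
  ]
}}

```text
time_s: 42.75
eef_pos: [486.2, -290.2, 240.5]
ee_rot: [0.71, 0.704, 0.0, 0.004]
contact_force: [-0.1, -0.8, -0.0]
finger_gap: 0.999
finger_force: 0.0
```

{"op": "arm_command", "data": {
  "series": [
    [-1, -0.35, -0.09, 0.6, 0, 0, 0],
    [-1, -0.1, -0.04, 0.5, 0, 0, 0],
    [-1, 0, 0, 0.2, 0, 0, 0],
    [-1, 0, 0, 0, 0, 0, 0],
    [-1, 0, 0, 0, 0, 0, 0]
  ]
}}

```text
time_s: 43.25
eef_pos: [481.0, -306.9, 174.4]
ee_rot: [0.708, 0.706, 0.001, 0.001]
contact_force: [-0.1, -0.3, -0.2]
finger_gap: 1.003
finger_force: 0.0
```

```bash
python3 go.py 482.3 -311.3 64.5 0
python3 - <<'E'
from meas import *
cup2([snap("scene")],(483,-311))
E
```

```text
t 43.25 p [ 481.  -306.9  174.4] yawY -0.1 tilt 0.14 F [-0.1 -0.3 -0.2] gap 1.003 gf 0.0 j [0.77 0.4 ]
 -> (482.3, -311.3, 64.5, 0.0) turn/4deg [ 0.03  0.01 -0.03] shift/50 in final tool axes [-0.09  0.03  2.2 ]
  cup [ 483.2 -311.6] [(182, 120)] handle -91.1 52.0 28
```

{"op": "arm_command", "data": {
  "series": [
    [-1, -0.09, 0.03, 0.3, 0, 0, 0],
    [-1, 0, 0, 0.5, 0, 0, 0],
    [-1, 0, 0, 0.5, 0, 0, 0],
    [-1, 0, 0, 0.4, 0, 0, 0],
    [-1, 0, 0, 0.3, 0, 0, 0]
  ]
}}

```text
time_s: 43.8
eef_pos: [480.7, -311.9, 71.5]
ee_rot: [0.708, 0.706, -0.0, -0.0]
contact_force: [-0.5, -0.2, 0.2]
finger_gap: 1.003
finger_force: 0.0
```

{"op": "arm_command", "data": {
  "series": [
    [-1, 0, 0, 0.18, 0, 0, 0],
    [-1, 0, 0, 0, 0, 0, 0],
    [-1, 0, 0, 0, 0, 0, 0],
    [-1, 0, 0, 0, 0, 0, 0]
  ]
}}

```text
time_s: 44.2
eef_pos: [481.9, -312.8, 65.1]
ee_rot: [0.708, 0.706, 0.0, 0.001]
contact_force: [-0.4, -0.6, 0.1]
finger_gap: 1.001
finger_force: 0.0
```

{"op": "arm_command", "data": {
  "series": [
    [1, 0, 0, 0, 0, 0, 0],
    [1, 0, 0, 0, 0, 0, 0],
    [1, 0, 0, 0, 0, 0, 0],
    [1, 0, 0, 0, 0, 0, 0],
    [1, 0, 0, 0, 0, 0, 0]
  ],
  "newtons": 30
}}

```text
time_s: 44.7
eef_pos: [481.5, -312.6, 64.8]
ee_rot: [0.708, 0.706, 0.0, 0.001]
contact_force: [-1.5, 0.8, 4.7]
finger_gap: 0.528
finger_force: 30.4
```

```bash
python3 go.py 482.3 -311.3 205 0
```

```text
t 44.7 p [ 481.5 -312.6   64.8] yawY -0.2 tilt 0.08 F [-1.5  0.8  4.7] gap 0.528 gf 30.4 j [0.74 0.36]
 -> (482.3, -311.3, 205.0, 0.0) turn/4deg [ 0.02  0.01 -0.05] shift/50 in final tool axes [ 0.03  0.02 -2.8 ]
```

{"op": "arm_command", "data": {
  "series": [
    [1, 0, 0, -0.2, 0, 0, 0],
    [1, 0, 0, -0.4, 0, 0, 0],
    [1, 0, 0, -0.6, 0, 0, 0],
    [1, 0, 0, -0.6, 0, 0, 0],
    [1, 0, 0, -0.6, 0, 0, 0]
  ]
}}

```text
time_s: 45.2
eef_pos: [480.1, -311.8, 184.6]
ee_rot: [0.708, 0.706, -0.0, -0.001]
contact_force: [0.7, 0.1, -1.1]
finger_gap: 0.531
finger_force: 30.9
```

{"op": "arm_command", "data": {
  "series": [
    [1, 0.2, -0.1, -0.4, 0, 0, 0],
    [1, 0.5, -0.2, 0, 0, 0, 0],
    [1, 0.8, -0.2, 0, 0, 0, 0],
    [1, 0.9, -0.2, 0, 0, 0, 0],
    [1, 0.9, -0.2, 0, 0, 0, 0]
  ]
}}

```text
time_s: 45.7
eef_pos: [435.3, -145.6, 203.7]
ee_rot: [0.709, 0.705, -0.0, -0.0]
contact_force: [0.9, 0.4, -1.1]
finger_gap: 0.533
finger_force: 30.9
```

{"op": "arm_command", "data": {
  "series": [
    [1, 0.9, -0.2, 0, 0, 0, 0],
    [1, 0.9, -0.2, 0, 0, 0, 0],
    [1, 0.9, 0, 0, 0, 0, 0],
    [1, 0.9, 0, 0, 0, 0, 0],
    [1, 0.9, 0, 0, 0, 0, 0]
  ]
}}

```text
time_s: 46.2
eef_pos: [416.3, 79.4, 203.9]
ee_rot: [0.709, 0.706, -0.0, 0.0]
contact_force: [1.1, -0.1, -0.7]
finger_gap: 0.535
finger_force: 30.9
```

{"op": "arm_command", "data": {
  "series": [
    [1, 0.7, 0, 0, 0, 0, 0],
    [1, 0.5, 0, 0, 0, 0, 0],
    [1, 0.2, 0, 0, 0, 0, 0],
    [1, 0, 0, 0, 0, 0, 0],
    [1, 0, 0, 0, 0, 0, 0]
  ]
}}

```text
time_s: 46.7
eef_pos: [417.4, 146.3, 203.5]
ee_rot: [0.709, 0.705, -0.001, 0.0]
contact_force: [0.2, -0.6, -0.2]
finger_gap: 0.528
finger_force: 30.9
```

```bash
python3 go.py 415 162 168 0
python3 - <<'E'
from meas import *
for n in("scene","top"):
    c=snap(n); print(spokes([c],(599.3,121.7),180)); held(c,415,158,-1)
E
```

```text
t 46.7 p [417.4 146.3 203.5] yawY -0.3 tilt 0.1 F [ 0.2 -0.6 -0.2] gap 0.528 gf 30.9 j [ 0.32 -0.47]
 -> (415.0, 162.0, 168.0, 0.0) turn/4deg [-0.01  0.02 -0.08] shift/50 in final tool axes [ 0.31 -0.05  0.71]
(array([602.6, 121.8, 180. ]), np.float64(5471.7), 471)
handle 51 [410.  88. 144.] [438. 122. 175.] [420.3 110.3 159.8]
body 25 [417.4 147.4] [145. 154.]
(array([596.7, 123.5, 179.6]), np.float64(619.0), 76)
handle 26 [400.  90. 152.] [420. 122. 175.] [411.6 108.7 162. ]
body 18 [419.3 147.1] [142. 155.]
```

{"op": "arm_command", "data": {
  "series": [
    [1, 0.15, 0, 0.1, 0, 0, -0.4],
    [1, 0.16, -0.05, 0.2, 0, 0, 0],
    [1, 0, 0, 0.25, 0, 0, 0],
    [1, 0, 0, 0.15, 0, 0, 0],
    [1, 0, 0, 0, 0, 0, 0]
  ]
}}

```text
time_s: 47.3
eef_pos: [413.7, 162.4, 167.2]
ee_rot: [0.699, 0.716, -0.002, -0.001]
contact_force: [-0.8, 0.1, -1.1]
finger_gap: 0.523
finger_force: 30.9
```

{"op": "arm_command", "data": {
  "series": [
    [1, 0, 0, 0, 0, 0, 0],
    [1, 0, 0, 0, 0, 0, 0]
  ]
}}

```text
time_s: 47.5
eef_pos: [415.4, 163.4, 169.2]
ee_rot: [0.699, 0.715, 0.0, 0.0]
contact_force: [0.7, -0.4, -0.6]
finger_gap: 0.529
finger_force: 30.9
```

```bash
python3 go.py 415 162 168 0
python3 - <<'E'
from meas import *
for n in("scene","top"):
    c=snap(n); held(c,415,162,-1)
E
```

```text
t 47.5 p [415.4 163.4 169.2] yawY 1.4 tilt 0.04 F [ 0.7 -0.4 -0.6] gap 0.529 gf 30.9 j [ 0.28 -0.53]
 -> (415.0, 162.0, 168.0, 0.0) turn/4deg [ 0.01 -0.    0.34] shift/50 in final tool axes [-0.03 -0.01  0.02]
handle 36 [409. 106. 117.] [423. 125. 167.] [417.  113.5 142.7]
body 180 [416.1 164.5] [111. 154.]
handle 30 [407. 108. 116.] [418. 125. 172.] [412.6 115.6 144.9]
body 106 [415.8 164.6] [113. 154.]
```

{"op": "arm_command", "data": {
  "series": [
    [1, -0.04, 0.2, 0, 0, 0, 0],
    [1, -0.01, 0.35, 0, 0, 0, 0],
    [1, -0.01, 0.4, 0, 0, 0, 0],
    [1, -0.01, 0.35, 0, 0, 0, 0],
    [1, 0, 0.2, 0, 0, 0, 0]
  ]
}}

```text
time_s: 48.1
eef_pos: [492.5, 161.2, 169.2]
ee_rot: [0.699, 0.715, 0.001, 0.0]
contact_force: [-0.4, -0.0, -1.6]
finger_gap: 0.532
finger_force: 30.9
```

{"op": "arm_command", "data": {
  "series": [
    [1, 0, 0, 0.1, 0, 0, 0],
    [1, 0, 0, 0.15, 0, 0, 0],
    [1, 0, 0, 0.1, 0, 0, 0],
    [1, 0, 0, 0.08, 0, 0, 0],
    [1, 0, 0, 0.05, 0, 0, 0]
  ]
}}

```text
time_s: 48.6
eef_pos: [489.1, 162.2, 144.6]
ee_rot: [0.698, 0.716, -0.0, -0.0]
contact_force: [-1.1, 1.7, 1.9]
finger_gap: 0.531
finger_force: 31.2
```

{"op": "arm_command", "data": {
  "series": [
    [1, 0, 0, 0, 0, 0, 0],
    [1, 0, 0, 0, 0, 0, 0]
  ]
}}

```text
time_s: 48.8
eef_pos: [490.0, 161.9, 145.3]
ee_rot: [0.698, 0.716, 0.0, 0.0]
contact_force: [-0.4, -0.2, 1.1]
finger_gap: 0.528
finger_force: 31.1
```

```bash
python3 go.py 491 162 144.5 0
```

```text
t 48.8 p [490.  161.9 145.3] yawY 1.4 tilt 0.03 F [-0.4 -0.2  1.1] gap 0.528 gf 31.1 j [ 0.23 -0.58]
 -> (491.0, 162.0, 144.5, 0.0) turn/4deg [0.01 0.   0.35] shift/50 in final tool axes [0.   0.02 0.02]
```

{"op": "arm_command", "data": {
  "series": [
    [-1, 0, 0, 0, 0, 0, 0],
    [-1, 0, 0, 0, 0, 0, 0],
    [-1, 0, 0, 0, 0, 0, 0],
    [-1, 0, 0, 0, 0, 0, 0],
    [-1, 0, 0, 0, 0, 0, 0]
  ]
}}

```text
time_s: 49.3
eef_pos: [490.0, 161.7, 144.9]
ee_rot: [0.699, 0.716, 0.0, 0.0]
contact_force: [0.6, 0.5, -0.2]
finger_gap: 0.999
finger_force: 0.0
```

{"op": "arm_command", "data": {
  "series": [
    [-1, 0, 0, -0.2, 0, 0, 0],
    [-1, 0, 0, -0.5, 0, 0, 0],
    [-1, 0, 0, -0.8, 0, 0, 0],
    [-1, 0, 0, -0.8, 0, 0, 0],
    [-1, 0, 0, -0.6, 0, 0, 0]
  ]
}}

```text
time_s: 49.8
eef_pos: [490.6, 162.6, 293.4]
ee_rot: [0.698, 0.716, 0.002, 0.001]
contact_force: [0.4, 1.0, 0.4]
finger_gap: 0.999
finger_force: 0.0
```

{"op": "arm_command", "data": {
  "series": [
    [-1, 0, 0, -0.3, 0, 0, 0.35],
    [-1, 0, 0, 0, 0, 0, 0],
    [-1, 0, 0, 0, 0, 0, 0]
  ]
}}

```text
time_s: 50.1
eef_pos: [489.3, 161.4, 303.8]
ee_rot: [0.707, 0.707, -0.001, -0.0]
contact_force: [-0.3, 0.4, -0.7]
finger_gap: 1.004
finger_force: 0.0
```

```bash
python3 go.py 486 369.5 305 0 486 369.5 120 0
python3 - <<'E'
from meas import *
s=snap("scene"); t=snap("top"); A=cv2.resize(s.col[120:250,210:380],(785,600),interpolation=2); cv2.imwrite("pics/s10.png",A[:,:,::-1])
for c in(s,t): hooks(c,(599.5,121.6)); ring([c],(486,370)); ring([c],(593,347))
E
```

```text
t 50.1 p [489.3 161.4 303.8] yawY -0.0 tilt 0.1 F [-0.3  0.4 -0.7] gap 1.004 gf 0.0 j [ 0.31 -0.47]
 -> (486.0, 369.5, 305.0, 0.0) turn/4deg [-0.02  0.01 -0.  ] shift/50 in final tool axes [ 4.16 -0.07 -0.02]
 -> (486.0, 369.5, 120.0, 0.0) turn/4deg [0. 0. 0.] shift/50 in final tool axes [0.  0.  3.7]
  hook? [277. 167.] 71 [496. 115. 137.] ang 183.6
  hook? [320. 174.] 77 [574. 224. 135.] ang 104.2
  hook? [260. 197.] 72 [574.  20. 135.] ang 255.8
  hook? [328. 206.] 48 [691. 186. 136.] ang 35.0
  hook? [292. 220.] 68 [688.  66. 135.] ang 327.8
  ring [488.4 368.8] 85
  ring [595.8 345.7] 95
  hook? [195. 190.] 50 [566. 224. 136.] ang 108.0
  hook? [248. 189.] 25 [564.  30. 132.] ang 248.6
  hook? [229. 206.] 83 [494. 102. 134.] ang 190.5
  ring [483.4 369.3] 75
  ring [592.  346.3] 71
```

View pics/s10.png

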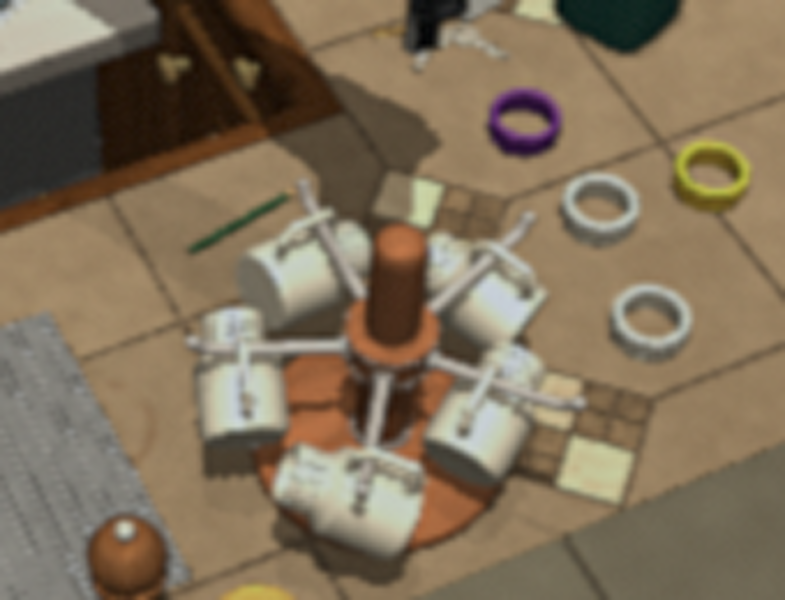

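{"op": "arm_command", "data": {
  "series": [
    [-1, 0.4, -0.07, 0, 0, 0, 0],
    [-1, 0.8, 0, 0, 0, 0, 0],
    [-1, 0.9, 0, 0, 0, 0, 0],
    [-1, 0.9, 0, 0.2, 0, 0, 0],
    [-1, 0.7, 0, 0.4, 0, 0, 0]
  ]
}}

```text
time_s: 50.7
eef_pos: [485.9, 350.0, 274.3]
ee_rot: [0.707, 0.708, 0.001, -0.001]
contact_force: [-0.5, 0.5, 0.5]
finger_gap: 1.001
finger_force: 0.0
```

{"op": "arm_command", "data": {
  "series": [
    [-1, 0.4, 0, 0.7, 0, 0, 0],
    [-1, 0.05, 0, 0.8, 0, 0, 0],
    [-1, 0, 0, 0.7, 0, 0, 0],
    [-1, 0, 0, 0.5, 0, 0, 0],
    [-1, 0, 0, 0.3, 0, 0, 0]
  ]
}}

```text
time_s: 51.2
eef_pos: [483.8, 367.2, 119.9]
ee_rot: [0.707, 0.707, -0.004, -0.001]
contact_force: [0.7, 0.2, 0.5]
finger_gap: 0.999
finger_force: 0.0
```

{"op": "arm_command", "data": {
  "series": [
    [-1, 0, 0, 0, 0, 0, 0],
    [-1, 0, 0, 0, 0, 0, 0],
    [-1, 0, 0, 0, 0, 0, 0]
  ]
}}

```text
time_s: 51.5
eef_pos: [487.5, 370.4, 126.7]
ee_rot: [0.707, 0.707, 0.002, 0.0]
contact_force: [-0.1, -0.1, 0.4]
finger_gap: 0.997
finger_force: 0.0
```

```bash
python3 go.py 486 368.7 5 0
python3 - <<'E'
from meas import *
for n in("scene","top"): c=snap(n);  ring([c],(486,370)); ring([c],(593,347))
E
```

```text
t 51.5 p [487.5 370.4 126.7] yawY -0.0 tilt 0.19 F [-0.1 -0.1  0.4] gap 0.997 gf 0.0 j [-0.13 -1.04]
 -> (486.0, 368.7, 5.0, 0.0) turn/4deg [ 0.04 -0.03 -0.01] shift/50 in final tool axes [-0.03 -0.03  2.43]
  ring [488.5 368.6] 90
  ring [595.4 345.3] 92
  ring [483.7 369.7] 70
  ring [592.  346.1] 71
```

{"op": "arm_command", "data": {
  "series": [
    [-1, -0.02, -0.02, 0.3, 0, 0, 0],
    [-1, 0, 0, 0.5, 0, 0, 0],
    [-1, 0, 0, 0.5, 0, 0, 0],
    [-1, 0, 0, 0.4, 0, 0, 0],
    [-1, 0, 0, 0.3, 0, 0, 0]
  ]
}}

```text
time_s: 52.1
eef_pos: [484.7, 367.2, 22.8]
ee_rot: [0.707, 0.707, -0.001, -0.0]
contact_force: [-0.6, 0.3, 0.5]
finger_gap: 1.004
finger_force: 0.0
```

{"op": "arm_command", "data": {
  "series": [
    [-1, 0, 0, 0.25, 0, 0, 0],
    [-1, 0, 0, 0.15, 0, 0, 0],
    [-1, 0, 0, 0, 0, 0, 0],
    [-1, 0, 0, 0, 0, 0, 0],
    [-1, 0, 0, 0, 0, 0, 0]
  ]
}}

```text
time_s: 52.6
eef_pos: [486.2, 369.0, 6.0]
ee_rot: [0.707, 0.707, 0.001, 0.0]
contact_force: [-0.6, 0.7, 0.6]
finger_gap: 1.003
finger_force: 0.0
```

```bash
python3 go.py 486 368.7 5 0
```

```text
t 52.6 p [486.2 369.    6. ] yawY -0.0 tilt 0.12 F [-0.6  0.7  0.6] gap 1.003 gf 0.0 j [-0.2  -1.13]
 -> (486.0, 368.7, 5.0, 0.0) turn/4deg [ 0.02 -0.02 -0.  ] shift/50 in final tool axes [-0.01 -0.    0.02]
```

{"op": "arm_command", "data": {
  "series": [
    [1, 0, 0, 0, 0, 0, 0],
    [1, 0, 0, 0, 0, 0, 0],
    [1, 0, 0, 0, 0, 0, 0],
    [1, 0, 0, 0, 0, 0, 0]
  ],
  "newtons": 25
}}

```text
time_s: 53.0
eef_pos: [486.0, 368.6, 5.9]
ee_rot: [0.707, 0.707, 0.001, 0.0]
contact_force: [-0.9, -1.0, 5.5]
finger_gap: 0.633
finger_force: 26.3
```

{"op": "arm_command", "data": {
  "series": [
    [1, 0, 0, -0.3, 0, 0, 0],
    [1, 0, 0, -0.6, 0, 0, 0],
    [1, 0, 0, -0.8, 0, 0, 0],
    [1, 0, 0, -0.8, 0, 0, 0],
    [1, 0, 0, -0.8, 0, 0, 0]
  ]
}}

```text
time_s: 53.5
eef_pos: [485.1, 368.1, 171.9]
ee_rot: [0.707, 0.707, -0.0, -0.0]
contact_force: [1.3, 0.6, -0.6]
finger_gap: 0.629
finger_force: 26.6
```

{"op": "arm_command", "data": {
  "series": [
    [1, 0, 0, -0.8, 0, 0, 0],
    [1, 0, 0, -0.6, 0, 0, 0],
    [1, 0, 0, -0.3, 0, 0, 0],
    [1, 0, 0, 0, 0, 0, 0],
    [1, 0, 0, 0, 0, 0, 0]
  ]
}}

```text
time_s: 54.0
eef_pos: [484.9, 367.5, 253.6]
ee_rot: [0.707, 0.707, -0.001, 0.0]
contact_force: [1.0, 0.9, -1.1]
finger_gap: 0.633
finger_force: 26.6
```

```bash
python3 go.py 599.1 121.6 255 0
python3 - <<'E'
from meas import *
from station import ctrl
p=ctrl.observe()["eef_pos"]
for n in("scene","top"):
    c=snap(n); P=c.pts(); hsv=cv2.cvtColor(c.col,cv2.COLOR_RGB2HSV); m=(hsv[...,1]<45)&(hsv[...,2]>120)&(np.hypot(P[...,0]-p[0],P[...,1]-p[1])<45)&(abs(P[...,2]-p[2]-6)<25)&(c.dep>0)
    q=P[m]; print(n,len(q),q.mean(0).round(1),np.percentile(q[:,2],[5,50,95]).round(1),np.percentile(q[:,1],[2,98]).round(1)); k=q[q[:,2]>np.percentile(q[:,2],95)-8]; print(circ(k[:,:2],24.5).round(1))
E
```

```text
t 54.0 p [484.9 367.5 253.6] yawY -0.0 tilt 0.12 F [ 1.   0.9 -1.1] gap 0.633 gf 26.6 j [-0.06 -0.95]
 -> (599.1, 121.6, 255.0, 0.0) turn/4deg [-0.02  0.02 -0.  ] shift/50 in final tool axes [-4.92  2.28 -0.03]
scene 33 [489.2 348.4 266.4] [262.5 267.5 269.6] [342.6 360.4]
[486.4 367.7]
top 34 [489.5 347.6 266.7] [260.4 266.5 271.8] [341.1 359.3]
[482.5 367.6]
```

{"op": "arm_command", "data": {
  "series": [
    [1, -0.3, 0.14, -0.2, 0, 0, 0],
    [1, -0.6, 0.28, -0.1, 0, 0, 0],
    [1, -0.8, 0.37, 0, 0, 0, 0],
    [1, -0.8, 0.37, 0, 0, 0, 0],
    [1, -0.8, 0.37, 0, 0, 0, 0]
  ]
}}

```text
time_s: 54.6
eef_pos: [561.5, 201.2, 267.7]
ee_rot: [0.707, 0.707, -0.002, -0.001]
contact_force: [1.3, 0.4, -0.7]
finger_gap: 0.635
finger_force: 26.6
```

{"op": "arm_command", "data": {
  "series": [
    [1, -0.8, 0.37, 0, 0, 0, 0],
    [1, -0.5, 0.24, 0, 0, 0, 0],
    [1, -0.25, 0.12, 0, 0, 0, 0],
    [1, -0.07, 0.02, 0, 0, 0, 0],
    [1, 0, 0, 0, 0, 0, 0]
  ]
}}

```text
time_s: 55.1
eef_pos: [598.5, 123.5, 269.0]
ee_rot: [0.707, 0.707, -0.0, -0.001]
contact_force: [0.4, 0.7, 0.5]
finger_gap: 0.633
finger_force: 26.6
```

{"op": "arm_command", "data": {
  "series": [
    [1, 0, 0, 0, 0, 0, 0],
    [1, 0, 0, 0, 0, 0, 0],
    [1, 0, 0, 0, 0, 0, 0]
  ]
}}

```text
time_s: 55.4
eef_pos: [598.8, 124.2, 270.2]
ee_rot: [0.706, 0.708, 0.0, -0.0]
contact_force: [0.3, 0.1, 0.3]
finger_gap: 0.634
finger_force: 26.6
```

```bash
python3 go.py 599.1 121.6 240 0
```

```text
t 55.4 p [598.8 124.2 270.2] yawY 0.2 tilt 0.03 F [0.3 0.1 0.3] gap 0.634 gf 26.6 j [ 0.32 -0.47]
 -> (599.1, 121.6, 240.0, 0.0) turn/4deg [ 0.   -0.01  0.04] shift/50 in final tool axes [-0.05  0.01  0.6 ]
```

{"op": "arm_command", "data": {
  "series": [
    [1, -0.05, 0.01, 0.15, 0, 0, 0],
    [1, 0, 0, 0.2, 0, 0, 0],
    [1, 0, 0, 0.2, 0, 0, 0],
    [1, 0, 0, 0.2, 0, 0, 0],
    [1, 0, 0, 0.1, 0, 0, 0]
  ]
}}

```text
time_s: 55.9
eef_pos: [599.0, 119.3, 225.3]
ee_rot: [0.707, 0.707, -0.001, -0.001]
contact_force: [0.1, 0.3, -0.8]
finger_gap: 0.633
finger_force: 26.6
```

{"op": "arm_command", "data": {
  "series": [
    [1, 0, 0, 0, 0, 0, 0],
    [1, 0, 0, 0, 0, 0, 0]
  ]
}}

```text
time_s: 56.1
eef_pos: [600.0, 119.8, 227.4]
ee_rot: [0.707, 0.707, 0.0, -0.0]
contact_force: [0.2, -0.2, -0.7]
finger_gap: 0.633
finger_force: 26.6
```

```bash
python3 go.py 599.1 121.6 170 0
```

```text
t 56.1 p [600.  119.8 227.4] yawY -0.0 tilt 0.01 F [ 0.2 -0.2 -0.7] gap 0.633 gf 26.6 j [ 0.32 -0.49]
 -> (599.1, 121.6, 170.0, 0.0) turn/4deg [-0. -0. -0.] shift/50 in final tool axes [ 0.04 -0.02  1.15]
```

{"op": "arm_command", "data": {
  "series": [
    [1, 0.03, -0.02, 0, 0, 0, 0],
    [1, 0, 0, 0.1, 0, 0, 0],
    [1, 0, 0, 0.1, 0, 0, 0],
    [1, 0, 0, 0.1, 0, 0, 0],
    [1, 0, 0, 0, 0, 0, 0]
  ]
}}

```text
time_s: 56.6
eef_pos: [598.2, 120.8, 211.1]
ee_rot: [0.707, 0.707, -0.001, -0.001]
contact_force: [-0.4, 0.6, -0.7]
finger_gap: 0.63
finger_force: 26.6
```

```bash
python3 go.py 599.1 121.6 170 0
```

```text
t 56.6 p [598.2 120.8 211.1] yawY -0.0 tilt 0.13 F [-0.4  0.6 -0.7] gap 0.63 gf 26.6 j [ 0.31 -0.5 ]
 -> (599.1, 121.6, 170.0, 0.0) turn/4deg [-0.03  0.01 -0.  ] shift/50 in final tool axes [0.02 0.02 0.82]
```

{"op": "arm_command", "data": {
  "series": [
    [1, 0.01, 0.01, 0.15, 0, 0, 0],
    [1, 0, 0, 0.2, 0, 0, 0],
    [1, 0, 0, 0.2, 0, 0, 0],
    [1, 0, 0, 0.15, 0, 0, 0],
    [1, 0, 0, 0.06, 0, 0, 0]
  ]
}}

```text
time_s: 57.1
eef_pos: [598.5, 121.4, 172.7]
ee_rot: [0.707, 0.707, -0.001, -0.001]
contact_force: [0.2, 0.0, -1.0]
finger_gap: 0.633
finger_force: 26.6
```

{"op": "arm_command", "data": {
  "series": [
    [1, 0, 0, 0, 0, 0, 0],
    [1, 0, 0, 0, 0, 0, 0]
  ]
}}

```text
time_s: 57.3
eef_pos: [599.7, 121.9, 174.6]
ee_rot: [0.707, 0.707, 0.0, 0.0]
contact_force: [0.0, 0.7, -1.6]
finger_gap: 0.633
finger_force: 26.6
```

```bash
python3 go.py 599.1 121.6 170 0
```

```text
t 57.3 p [599.7 121.9 174.6] yawY -0.0 tilt 0.03 F [ 0.   0.7 -1.6] gap 0.633 gf 26.6 j [ 0.29 -0.52]
 -> (599.1, 121.6, 170.0, 0.0) turn/4deg [ 0.01 -0.   -0.  ] shift/50 in final tool axes [-0.01 -0.01  0.09]
```

Collar is well down the plain part without contact; release, retract, and move to the second collar.

{"op": "arm_command", "data": {
  "series": [
    [-1, 0, 0, 0, 0, 0, 0],
    [-1, 0, 0, 0, 0, 0, 0],
    [-1, 0, 0, 0, 0, 0, 0],
    [-1, 0, 0, 0, 0, 0, 0],
    [-1, 0, 0, -0.3, 0, 0, 0]
  ]
}}

```text
time_s: 57.8
eef_pos: [597.7, 121.0, 187.7]
ee_rot: [0.707, 0.707, -0.002, -0.001]
contact_force: [-0.6, 0.1, -0.7]
finger_gap: 0.997
finger_force: 0.0
```

{"op": "arm_command", "data": {
  "series": [
    [-1, 0, 0, -0.6, 0, 0, 0],
    [-1, 0, 0, -0.8, 0, 0, 0],
    [-1, 0, 0, -0.6, 0, 0, 0],
    [-1, 0, 0, -0.3, 0, 0, 0],
    [-1, 0, 0, 0, 0, 0, 0]
  ]
}}

```text
time_s: 58.3
eef_pos: [601.0, 122.6, 308.0]
ee_rot: [0.707, 0.707, 0.003, 0.002]
contact_force: [-0.4, 0.2, -0.2]
finger_gap: 0.999
finger_force: 0.0
```

```bash
python3 go.py 593.8 345.5 300 0 593.8 345.5 120 0
python3 - <<'E'
from meas import *
s=snap("scene"); t=snap("top"); A=cv2.resize(s.col[130:230,230:370],(770,550),interpolation=2); cv2.imwrite("pics/s11.png",A[:,:,::-1])
for c in(s,t): ring([c],(593,347))
E
```

```text
t 58.3 p [601.  122.6 308. ] yawY -0.0 tilt 0.36 F [-0.4  0.2 -0.2] gap 0.999 gf 0.0 j [ 0.33 -0.45]
 -> (593.8, 345.5, 300.0, 0.0) turn/4deg [ 0.09 -0.01 -0.  ] shift/50 in final tool axes [ 4.46 -0.14  0.16]
 -> (593.8, 345.5, 120.0, 0.0) turn/4deg [0. 0. 0.] shift/50 in final tool axes [0.  0.  3.6]
  ring [595.8 345. ] 95
  ring [591.2 346.3] 69
```

View pics/s11.png

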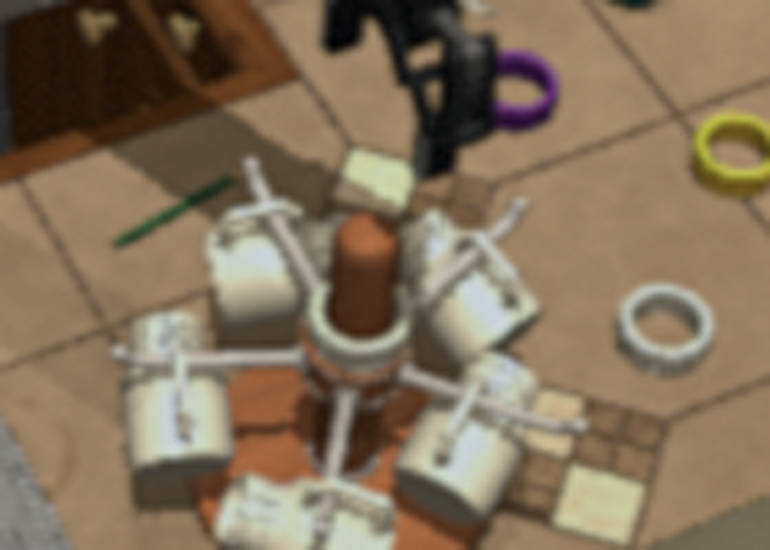

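The first collar lies flat on the hub at crop (357,330); the second white one is at crop (664,328). Go and fetch it.

{"op": "arm_command", "data": {
  "series": [
    [-1, 0.4, -0.08, 0, 0, 0, 0],
    [-1, 0.8, -0.08, 0, 0, 0, 0],
    [-1, 0.9, 0, 0, 0, 0, 0],
    [-1, 0.9, 0, 0.1, 0, 0, 0],
    [-1, 0.8, 0, 0.3, 0, 0, 0]
  ]
}}

```text
time_s: 58.9
eef_pos: [590.7, 313.9, 283.1]
ee_rot: [0.707, 0.707, -0.0, -0.0]
contact_force: [0.3, 0.1, 0.1]
finger_gap: 0.999
finger_force: 0.0
```

{"op": "arm_command", "data": {
  "series": [
    [-1, 0.5, 0, 0.7, 0, 0, 0],
    [-1, 0.15, 0, 0.8, 0, 0, 0],
    [-1, 0, 0, 0.8, 0, 0, 0],
    [-1, 0, 0, 0.6, 0, 0, 0],
    [-1, 0, 0, 0.3, 0, 0, 0]
  ]
}}

```text
time_s: 59.4
eef_pos: [587.8, 341.5, 117.4]
ee_rot: [0.707, 0.707, -0.005, -0.001]
contact_force: [-0.5, -0.5, -0.9]
finger_gap: 1.001
finger_force: 0.0
```

{"op": "arm_command", "data": {
  "series": [
    [-1, 0, 0, 0, 0, 0, 0],
    [-1, 0, 0, 0, 0, 0, 0],
    [-1, 0, 0, 0, 0, 0, 0]
  ]
}}

```text
time_s: 59.7
eef_pos: [592.7, 345.3, 126.8]
ee_rot: [0.707, 0.707, 0.002, 0.0]
contact_force: [-0.2, 0.0, 0.1]
finger_gap: 1.0
finger_force: 0.0
```

```bash
python3 go.py 593.8 345.5 6 0
```

```text
t 59.7 p [592.7 345.3 126.8] yawY -0.0 tilt 0.23 F [-0.2  0.   0.1] gap 1.0 gf 0.0 j [-0.08 -0.91]
 -> (593.8, 345.5, 6.0, 0.0) turn/4deg [ 0.05 -0.03 -0.01] shift/50 in final tool axes [0.   0.02 2.42]
```

{"op": "arm_command", "data": {
  "series": [
    [-1, 0, 0.02, 0.3, 0, 0, 0],
    [-1, 0, 0, 0.5, 0, 0, 0],
    [-1, 0, 0, 0.5, 0, 0, 0],
    [-1, 0, 0, 0.4, 0, 0, 0],
    [-1, 0, 0, 0.3, 0, 0, 0]
  ]
}}

```text
time_s: 60.2
eef_pos: [592.2, 343.7, 22.7]
ee_rot: [0.707, 0.707, -0.001, -0.0]
contact_force: [-0.3, 0.1, 0.5]
finger_gap: 0.998
finger_force: 0.0
```

{"op": "arm_command", "data": {
  "series": [
    [-1, 0, 0, 0.25, 0, 0, 0],
    [-1, 0, 0, 0.15, 0, 0, 0],
    [-1, 0, 0, 0, 0, 0, 0],
    [-1, 0, 0, 0, 0, 0, 0],
    [-1, 0, 0, 0, 0, 0, 0]
  ]
}}

```text
time_s: 60.7
eef_pos: [593.3, 345.0, 5.7]
ee_rot: [0.707, 0.707, 0.001, 0.0]
contact_force: [0.2, 0.2, 0.2]
finger_gap: 0.999
finger_force: 0.0
```

```bash
python3 go.py 593.8 345.5 6 0
```

```text
t 60.7 p [593.3 345.    5.7] yawY -0.0 tilt 0.13 F [0.2 0.2 0.2] gap 0.999 gf 0.0 j [-0.13 -0.97]
 -> (593.8, 345.5, 6.0, 0.0) turn/4deg [ 0.03 -0.02 -0.  ] shift/50 in final tool axes [ 0.01  0.01 -0.01]
```

{"op": "arm_command", "data": {
  "series": [
    [1, 0.01, 0, 0, 0, 0, 0],
    [1, 0, 0, 0, 0, 0, 0],
    [1, 0, 0, 0, 0, 0, 0],
    [1, 0, 0, 0, 0, 0, 0]
  ],
  "newtons": 25
}}

```text
time_s: 61.1
eef_pos: [593.1, 345.3, 5.5]
ee_rot: [0.707, 0.707, 0.001, 0.0]
contact_force: [-0.8, 0.1, 3.3]
finger_gap: 0.628
finger_force: 26.6
```

{"op": "arm_command", "data": {
  "series": [
    [1, 0, 0, -0.3, 0, 0, 0],
    [1, 0, 0, -0.6, 0, 0, 0],
    [1, 0, 0, -0.8, 0, 0, 0],
    [1, 0, 0, -0.8, 0, 0, 0],
    [1, 0, 0, -0.8, 0, 0, 0]
  ]
}}

```text
time_s: 61.6
eef_pos: [592.1, 344.5, 171.4]
ee_rot: [0.707, 0.707, -0.0, -0.0]
contact_force: [0.7, 0.2, 0.1]
finger_gap: 0.628
finger_force: 26.5
```

{"op": "arm_command", "data": {
  "series": [
    [1, 0, 0, -0.8, 0, 0, 0],
    [1, 0, 0, -0.7, 0, 0, 0],
    [1, 0, 0, -0.4, 0, 0, 0],
    [1, 0, 0, -0.1, 0, 0, 0],
    [1, 0, 0, 0, 0, 0, 0]
  ]
}}

```text
time_s: 62.1
eef_pos: [592.5, 344.9, 270.3]
ee_rot: [0.707, 0.707, 0.001, 0.0]
contact_force: [-0.2, 0.1, -1.2]
finger_gap: 0.629
finger_force: 26.5
```

```bash
python3 go.py 599.1 121.6 268 0
python3 - <<'E'
from meas import *
from station import ctrl
p=ctrl.observe()["eef_pos"]
for n in("scene","top"):
    c=snap(n); P=c.pts(); hsv=cv2.cvtColor(c.col,cv2.COLOR_RGB2HSV); m=(hsv[...,1]<45)&(hsv[...,2]>120)&(np.hypot(P[...,0]-p[0],P[...,1]-p[1])<45)&(abs(P[...,2]-p[2]-6)<25)&(c.dep>0)
    q=P[m]; print(n,len(q),q.mean(0).round(1),np.percentile(q[:,2],[5,50,95]).round(1)); k=q[q[:,2]>np.percentile(q[:,2],95)-8]; print(circ(k[:,:2],24.5).round(1))
E
```

```text
t 62.1 p [592.5 344.9 270.3] yawY -0.0 tilt 0.08 F [-0.2  0.1 -1.2] gap 0.629 gf 26.5 j [-0.05 -0.84]
 -> (599.1, 121.6, 268.0, 0.0) turn/4deg [ 0.02 -0.01 -0.  ] shift/50 in final tool axes [-4.47  0.13  0.05]
scene 33 [599.  324.5 285. ] [280.2 285.2 288.6]
[594.1 343.9]
top 30 [595.3 324.5 283. ] [272.1 284.  288.9]
[588.1 345.2]
```

{"op": "arm_command", "data": {
  "series": [
    [1, -0.3, 0.03, 0, 0, 0, 0],
    [1, -0.6, 0.03, 0, 0, 0, 0],
    [1, -0.8, 0.03, 0, 0, 0, 0],
    [1, -0.8, 0.03, 0, 0, 0, 0],
    [1, -0.8, 0, 0, 0, 0, 0]
  ]
}}

```text
time_s: 62.7
eef_pos: [597.9, 176.2, 267.5]
ee_rot: [0.708, 0.707, -0.002, -0.0]
contact_force: [0.4, -0.2, 0.0]
finger_gap: 0.626
finger_force: 26.5
```

{"op": "arm_command", "data": {
  "series": [
    [1, -0.6, 0, 0, 0, 0, 0],
    [1, -0.35, 0, 0, 0, 0, 0],
    [1, -0.17, 0, 0, 0, 0, 0],
    [1, -0.05, 0, 0, 0, 0, 0],
    [1, 0, 0, 0, 0, 0, 0]
  ]
}}

```text
time_s: 63.2
eef_pos: [598.0, 121.6, 268.9]
ee_rot: [0.707, 0.707, -0.0, -0.001]
contact_force: [0.3, 0.4, 0.4]
finger_gap: 0.626
finger_force: 26.5
```

{"op": "arm_command", "data": {
  "series": [
    [1, 0, 0, 0.2, 0, 0, 0],
    [1, 0, 0, 0.2, 0, 0, 0],
    [1, 0, 0, 0.1, 0, 0, 0],
    [1, 0, 0, 0, 0, 0, 0],
    [1, 0, 0, 0, 0, 0, 0]
  ]
}}

```text
time_s: 63.7
eef_pos: [598.3, 121.6, 244.0]
ee_rot: [0.707, 0.707, -0.0, -0.0]
contact_force: [-0.2, 0.3, -0.8]
finger_gap: 0.624
finger_force: 26.5
```

```bash
python3 go.py 599.1 121.7 225 0
```

```text
t 63.7 p [598.3 121.6 244. ] yawY 0.0 tilt 0.04 F [-0.2  0.3 -0.8] gap 0.624 gf 26.5 j [ 0.33 -0.49]
 -> (599.1, 121.7, 225.0, 0.0) turn/4deg [-0.01 -0.    0.01] shift/50 in final tool axes [0.   0.02 0.38]
```

{"op": "arm_command", "data": {
  "series": [
    [1, 0, 0.02, 0.1, 0, 0, 0],
    [1, 0, 0, 0.15, 0, 0, 0],
    [1, 0, 0, 0.15, 0, 0, 0],
    [1, 0, 0, 0.15, 0, 0, 0],
    [1, 0, 0, 0.1, 0, 0, 0]
  ]
}}

```text
time_s: 64.2
eef_pos: [598.9, 121.0, 210.7]
ee_rot: [0.707, 0.707, -0.001, -0.0]
contact_force: [-0.6, -0.2, -1.3]
finger_gap: 0.627
finger_force: 26.5
```

{"op": "arm_command", "data": {
  "series": [
    [1, 0, 0, 0, 0, 0, 0],
    [1, 0, 0, 0, 0, 0, 0]
  ]
}}

```text
time_s: 64.4
eef_pos: [599.4, 121.2, 211.8]
ee_rot: [0.707, 0.707, -0.0, -0.0]
contact_force: [0.1, -0.1, -0.4]
finger_gap: 0.629
finger_force: 26.5
```

```bash
python3 go.py 599.1 121.7 174 0
```

```text
t 64.4 p [599.4 121.2 211.8] yawY -0.0 tilt 0.01 F [ 0.1 -0.1 -0.4] gap 0.629 gf 26.5 j [ 0.32 -0.5 ]
 -> (599.1, 121.7, 174.0, 0.0) turn/4deg [-0. -0. -0.] shift/50 in final tool axes [ 0.01 -0.01  0.76]
```

{"op": "arm_command", "data": {
  "series": [
    [1, 0.01, 0, 0.15, 0, 0, 0],
    [1, 0, 0, 0.2, 0, 0, 0],
    [1, 0, 0, 0.2, 0, 0, 0],
    [1, 0, 0, 0.15, 0, 0, 0],
    [1, 0, 0, 0.06, 0, 0, 0]
  ]
}}

```text
time_s: 64.9
eef_pos: [598.5, 121.4, 172.2]
ee_rot: [0.707, 0.707, -0.001, -0.001]
contact_force: [-0.2, -0.5, -0.8]
finger_gap: 0.628
finger_force: 26.5
```

{"op": "arm_command", "data": {
  "series": [
    [1, 0, 0, 0, 0, 0, 0],
    [1, 0, 0, 0, 0, 0, 0],
    [-1, 0, 0, 0, 0, 0, 0],
    [-1, 0, 0, 0, 0, 0, 0],
    [-1, 0, 0, 0, 0, 0, 0]
  ]
}}

```text
time_s: 65.4
eef_pos: [599.8, 121.9, 174.4]
ee_rot: [0.707, 0.707, 0.0, 0.0]
contact_force: [1.0, 0.6, 0.2]
finger_gap: 1.0
finger_force: 0.0
```

{"op": "arm_command", "data": {
  "series": [
    [-1, 0, 0, 0, 0, 0, 0],
    [-1, 0, 0, 0, 0, 0, 0],
    [-1, 0, 0, -0.3, 0, 0, 0],
    [-1, 0, 0, -0.6, 0, 0, 0],
    [-1, 0, 0, -0.8, 0, 0, 0]
  ]
}}

```text
time_s: 65.9
eef_pos: [598.1, 121.2, 258.8]
ee_rot: [0.707, 0.707, -0.002, -0.001]
contact_force: [0.8, -0.8, 0.5]
finger_gap: 1.001
finger_force: 0.0
```

{"op": "arm_command", "data": {
  "series": [
    [-1, 0, 0, -0.6, 0, 0, 0],
    [-1, 0, 0, -0.3, 0, 0, 0],
    [-1, 0, 0, 0, 0, 0, 0],
    [-1, 0, 0, 0, 0, 0, 0],
    [-1, 0, 0, 0, 0, 0, 0]
  ]
}}

```text
time_s: 66.4
eef_pos: [598.2, 121.1, 301.5]
ee_rot: [0.707, 0.707, -0.002, -0.001]
contact_force: [0.9, 0.2, 0.6]
finger_gap: 0.998
finger_force: 0.0
```

```bash
python3 go.py
python3 - <<'E'
from meas import *
s=snap("scene"); A=cv2.resize(s.col[120:240,220:380],(800,600),interpolation=2); cv2.imwrite("pics/s12.png",A[:,:,::-1])
E
```

```text
t 66.4 p [598.2 121.1 301.5] yawY -0.0 tilt 0.24 F [0.9 0.2 0.6] gap 0.998 gf 0.0 j [ 0.34 -0.46]
```

View pics/s12.png

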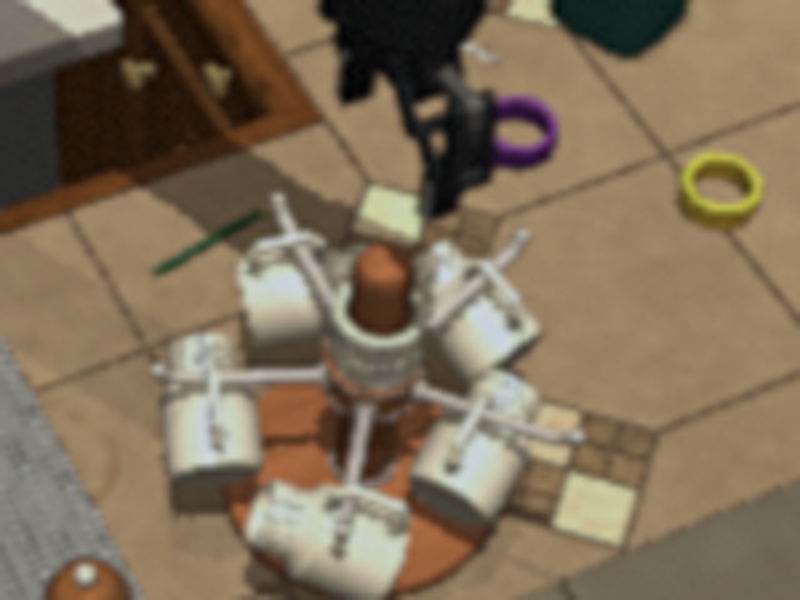

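```bash
python3 -c "
from station import ctrl
print(ctrl.hand_in())"
```

```text
the job is handed in; nothing more can be done
None
```

I hung all three cups on separate hooks, each turned to the front first, stacked both white collars flat on the hub, and handed the job in; the hand-in returned no verdict.

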